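Close the setting board on the insect and clamp it

ROBOT

A 6-joint arm with a two-finger parallel gripper is mounted at the origin on the work surface. World frame = base frame: x ahead of the robot, y to its left, z up, the work surface at z = 0. Lengths are in m, angles in rad, forces in N, time in s.
With the tool pointing down it reaches from about 0.3 to 0.875 m from the base axis. Payload 6.4 kg.
Tool frame: the origin (TCP) lies midway between the tips of the shut fingers; the grasp point (between the pads) lies 19 mm behind it; z points along the fingers, y is the direction in which the jaws open and shut (so a half turn about z gives the same grasp; the last joint's range is limited). The gripper opens to 85 mm and grips with 20 to 120 N. Pads are 22 mm wide; open, the fingers measure 114 mm over their backs; the gripper's body (76 mm by 85 mm) begins 54 mm behind the grasp point. The pads swing forward as they close: fully open they stand 13 mm farther back than shut.
Start: joints at [0.985, 0.181, 1.607, -0, 1.354, -0.206], TCP at [0.213, 0.534, 0.211] pointing down, gripper open.
Joint ranges: [-2.99, 2.99], [-0.89, 2.07], [0.3, 2.58], [-1.14, 4.28], [0, 2.63], [-3.12, 3.12]. Speed limits (rad/s): [2.57, 2.57, 3.01, 3.14, 3.14, 3.14].

INTERFACE

Orientations are given as a unit quaternion [w, x, y, z].
In Python, from bench import ctrl gives the robot as it stands.
- The arm moves only by the tool apply_moves, never from a script. Its argument "plan" is a list of rows, each an object with "translation": the shift along the tool's x, y, z in m, a list of three; "angular": the turn, a rotation vector about the tool's x, y, z in rad, a list of three; "hand": the finger opening in m, from 0 to 0.0854. In form: [{"translation": [x, y, z], "angular": [rx, ry, rz], "hand": hand}, ...]. A call has 1 to 10 rows; each row shifts and turns the commanded pose from where the row before left it, along the tool's axes as they then stand; what a row does not reach is not made up. A row lasts 1/8 s, in which the tool goes at most 62.5 mm and 10.7 degrees, less where a joint would pass 70% of its speed; a pose out of reach is approached as far as the arm can. A call with a gripper value outside its range is refused whole. The fingers move at their own pace and stop on an object; the grip force is fixed at half the most. Time passes only in rows, so rows that do not move let the fingers close. It gives the time, the measured TCP pose, the force and the opening at its end, in the units of the state.
- ctrl.get_obs(): the state, without advancing time (a new reading comes with each control period).
- ctrl.camera(name): name is "scene" or "top" or "wrist"; returns a dict with "img" (420x560x3 uint8, red, green, blue), "K" (3x3 intrinsics, pixels), "k1" (the pictures are not rectified: a ray, as slopes to the right and down, at radius r is drawn at 1 + k1 r^2 times it, then the intrinsics apply), "eye" and "orientation" of the camera in the world. Camera axes: x right, y up, looking along -z (the intrinsics and any distortion apply to the point x, -y, -z); pixel columns grow to the right and rows downward; lengths in m; the calibration is good to about 2 mm. A picture is of the moment at which its call begins. There is no depth.
- ctrl.hand_in(): hands the job in, once; it reports no verdict.
The state is a dict: "time_s": time; "q": joint angles; "dq": joint speeds; "joint_efforts": joint torques, N m; "eef_pos": TCP position; "eef_rot": TCP orientation; "wrist_force": force on the tool from outside, world axes, zero at the start; "torque": the same for the moment, N m; "opening": opening from 0.0 (shut) to 1.0 (fully open).
Only numpy, scipy, OpenCV 4.12 (cv2) and the standard library are available. Lean on these libraries where they do the work, as an engineer would, in place of code of your own. Each camera call takes 0.05 s, during which the arm holds its last target.

TASK

The adjustable insect setting board has been left open with its winged clamp knob slack. Slide the loose half of the board in until it just bears on the side of the pinned insect, gently so that the insect is not pushed over, then tighten the winged knob clockwise until it is finger-tight, firm but not forced, so that the groove stays set. Leave the things lying around the board where they are.

Things in the scene. Friction and masses are not known exactly. Their poses are not given: they have to be found in the camera images.
- base: The setting board's fixed wooden base plate, 165 x 305 x 16 mm, with the fixed half of the board on it. Origin at table height under the groove's middle line; the groove runs along its y, z up. Plate: x -95 to 70, y -140 to 165 mm. Fixed half: x 11 to 61, y -130 to 90 mm. Both halves have cork tops 46.5 mm above the table.
- board: The sliding half, 50 mm (x) by 220 mm, from 16.5 to 46.5 mm above the table. Origin at table height under its middle line, axes as the base's; it spans x -25 to 25, y -130 to 90 mm. It slides along the base's x only: +x (to the fixed half) closes the groove. Origin at base x -55.5 mm when wide open, up to 12 mm further in at the start, travel 29 mm. Friction about 3 N plus 12 N per m/s.
- board_side (a point): Middle of the sliding half's outer long side, the side away from the groove, 30 mm above the table: a place to push it in, towards +x. The base plate's top lies 14 mm below.
- insect: The insect pinned in the groove: a rigid cicada 44 mm long (its y, along the groove to within a few degrees), about 15 mm wide, its middle 40 mm and its pin head 68 mm above the table. Origin at table height under its centre, within 2 mm of base x = 0 and 15 mm of y = 0. On its springy pin it gives sideways 0.5 mm per N; over 3 mm harms it. Let go, the sliding half stays resting against it.
- knob: Bare aluminium winged knob on the clamp bolt at base x -44, y 122 mm. Origin on its vertical axis under its flat rubber-faced collar (32 mm across), 19 to 21 mm above the table. Two wings along its +x and -x: 53 mm over both, 6 mm thick (its y), 5 to 27 mm from the axis, 32 to 64 mm above the table. They pass within 5 mm of the sliding half's end (32 mm from the axis, 46.5 mm high). Hub under 33 mm.
- knob_grip (a point): On the knob's axis, 54 mm above the table, up the wings. Clockwise from above tightens; the knob sinks 5 mm a turn.
- clamp_foot (a point): On the knob's axis, on top of the slotted steel foot (19 mm above the table, 60 mm wide, base y 90 to 150 mm) that sticks out from the sliding half's end under the knob. The slack knob turns with 0.03 N m; after an unknown 0.3 to 1.8 rad its collar meets the foot and it stiffens by about 0.14 N m per rad. Finger-tight is about 0.16 N m; under 0.12 it is loose, over 0.19 forced. It stays where left.
- vial_a: Clear vial with red cap, 32 mm across, 64 mm tall, beyond the knob end of the board. Bystander; origin under its centre.
- vial_b: Clear vial with red cap, same size, near the other end of the board. Bystander.
- vial_c: Clear vial with red cap, same size, on the left of the table. Bystander.
- vial_d: Clear vial with red cap, same size, on the right of the table. Bystander.
- lens_cap: Black lens cap, 52 mm across, 13 mm high, lying beyond the knob end of the board. Bystander.
- petri: Closed clear petri dish, 88 mm across, 16 mm high, near the end of the board away from the knob. Bystander.
- forceps: Steel forceps, 110 mm long, 8 mm high, lying along the robot's side of the board. Bystander.
- marker: Black marker pen, 130 mm long, 14 mm thick, on the right of the table. Bystander.

How it is judged:
On the way, in this order (a step that is already met when the one before it is completed fails the run):
1. the sliding half bears on the insect while the knob is still slack (contact force between board and insect above 0.15 N and contact force between knob and board below 5 N), for 0.3 s.
2. the knob is finger-tight on the sliding half's foot (contact force between knob and board above 10 N), for 0.3 s.
At the end, for the whole second after the job is handed in: The sliding half touches the insect (more than 0.1 N), which stands within 2 mm of where it was; the knob is tight, pressing the foot with more than 10 N; all is at rest (contact force between board and insect above 0.1 N and distance of insect from where it was at the start of the episode below 0.002 m and contact force between knob and board above 10 N and angular speed of knob below 0.1 rad/s and linear speed of board below 0.005 m/s).
It fails at once if the insect is pushed more than 3 mm over on its pin (distance of insect from where it was at the start of the episode above 0.003 m).
It fails at once if the knob is forced: it presses the foot with more than 36 N (contact force between knob and board above 36 N).
It fails at once if a bystander is moved by more than 20 mm (distance of any of vial_a, vial_b, vial_c, vial_d, lens_cap, petri, forceps, marker from where it was at the start of the episode above 0.02 m).
It also fails if it takes over 72 s, if anything falls off the work surface, if the arm or the gripper's body presses on something with over 40 N, if the wrist force passes 120 N, or if a joint passes its speed limit or range.

## Working session

There is one attempt and no reset: what is moved stays moved. The work goes in short steps, Python scripts to look and compute and a tool call to move; the robot and the scene stay as the last step left them, time stands still between calls to the robot, and variables do not carry over. Pictures are saved under pics/ and viewed, and the job is handed in when it is done.

Besides the shell and the picture viewer there is one more tool, called after "Emit:" as name(argument=value, ...) on one line, values as JSON. apply_moves: Moves the arm, as the interface text tells. Its arguments: {"type":"object","properties":{"plan":{"type":"array","items":{"type":"object","properties":{"translation":{"type":"array","items":{"type":"number"}},"angular":{"type":"array","items":{"type":"number"}},"hand":{"type":"number"}}}}},"required":["plan"]}

```bash
ls; mkdir -p pics; python3 - <<'E'
from bench import ctrl
import cv2
o=ctrl.get_obs(); print(o)
for n in("scene","top","wrist"):
    c=ctrl.camera(n); cv2.imwrite(f"pics/{n}0.png",c["img"][:,:,::-1]); print(n,c["K"],c["k1"],c["eye"],c["orientation"])
E
```

```text
pics
{'time_s': 0.0, 'q': array([ 9.84718011e-01,  1.81583952e-01,  1.60800424e+00, -2.80446529e-05,
        1.35376549e+00, -2.06329732e-01]), 'dq': array([ 0.00076587, -0.00029587, -0.00123792, -0.0005149 ,  0.00064983,
       -0.00049713]), 'joint_efforts': array([ 7.27632250e-04, -4.44862318e+01, -3.51340663e+01, -2.43141112e-04,
        9.19444661e-03, -3.24858945e-05]), 'eef_pos': array([0.21282524, 0.53353802, 0.20976186]), 'eef_rot': array([-3.27176509e-04,  1.88732397e-01,  9.82028160e-01, -8.17584838e-04]), 'wrist_force': array([0.11235735, 0.35881104, 0.76623714]), 'torque': array([0.00169023, 0.03930986, 0.02828749]), 'opening': 0.9969398283314591}
scene [[439.72366253   0.         283.16798672]
 [  0.         439.72366253 207.23650637]
 [  0.           0.           1.        ]] 0.009115380457280643 [ 1.23616874 -0.87067401  0.77132124] [0.82656761 0.45037054 0.16455738 0.29474266]
top [[431.02730751   0.         284.76312013]
 [  0.         431.02730751 205.03328176]
 [  0.           0.           1.        ]] 0.011594095886108359 [ 0.3923313  -0.0299234   1.31066446] [-0.69673199 -0.04590271  0.02904466  0.71527189]
wrist [[371.24356418   0.         277.11254356]
 [  0.         371.24356418 213.53258927]
 [  0.           0.           1.        ]] -0.048210686690983544 [0.14119128 0.56204431 0.3739996 ] [ 0.81805261 -0.12812161 -0.085002    0.55421064]
```

View pics/top0.png

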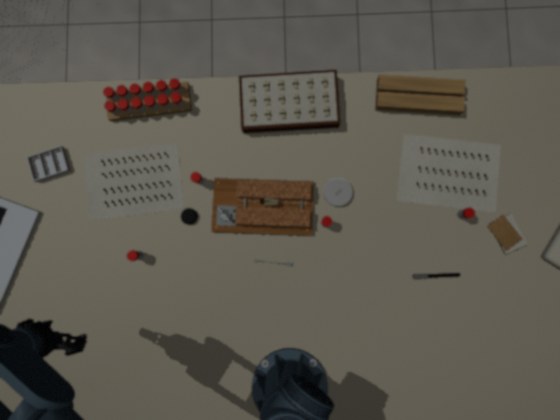

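View pics/scene0.png

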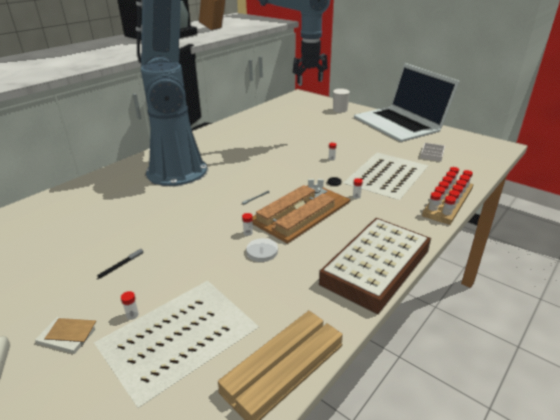

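View pics/wrist0.png

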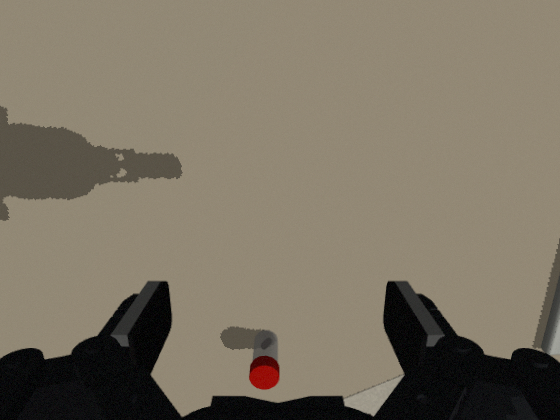

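```bash
cat > h.py <<'E'
from bench import ctrl
import cv2, numpy as np
from scipy.spatial.transform import Rotation as R
def quat(q): return R.from_quat([q[1],q[2],q[3],q[0]])
def ray(c,uv):
    K=c["K"]; d=np.array([(uv[0]-K[0,2])/K[0,0],(uv[1]-K[1,2])/K[1,1]]); u=d.copy()
    for _ in range(20): u=d/(1+c["k1"]*(u@u))
    return quat(c["orientation"]).apply([u[0],-u[1],-1.0])
def at(c,uv,z):
    r=ray(c,uv); e=np.array(c["eye"]); return e+r*(z-e[2])/r[2]
def proj(c,P):
    p=quat(c["orientation"]).inv().apply(np.atleast_2d(P)-np.array(c["eye"]))
    u=np.stack([p[:,0]/-p[:,2],-p[:,1]/-p[:,2]],1); r2=(u**2).sum(1,keepdims=True)
    u=u*(1+c["k1"]*r2); K=c["K"]; return u*[K[0,0],K[1,1]]+[K[0,2],K[1,2]]
def crop(c,x0,y0,x1,y1,s,name,grid=10):
    im=c["img"][y0:y1,x0:x1,::-1]; im=cv2.resize(im,None,fx=s,fy=s,interpolation=cv2.INTER_CUBIC)
    for x in range((x0//grid+1)*grid,x1,grid):
        cv2.line(im,((x-x0)*s,0),((x-x0)*s,6),(255,255,0),1); cv2.putText(im,str(x),((x-x0)*s-8,18),0,.35,(255,255,0),1)
    for y in range((y0//grid+1)*grid,y1,grid):
        cv2.line(im,(0,(y-y0)*s),(6,(y-y0)*s),(255,255,0),1); cv2.putText(im,str(y),(8,(y-y0)*s+4),0,.35,(255,255,0),1)
    cv2.imwrite("pics/"+name,im)
E
python3 - <<'E'
from h import *
c=ctrl.camera("top"); crop(c,180,160,350,275,4,"topc.png")
E
```

```text
(no output)
```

View pics/topc.png

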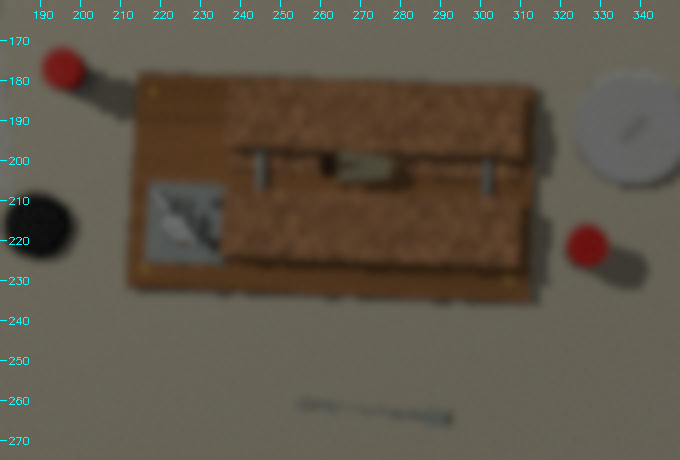

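```bash
python3 - <<'E'
from h import *
from scipy.optimize import least_squares
c=ctrl.camera("top")
px=np.array([[214.5,178],[314.5,182],[211.5,231.5],[314.5,235.5]]); B=np.array([[.07,.165],[.07,-.14],[-.095,.165],[-.095,-.14]])
W=np.array([at(c,p,.016)[:2] for p in px]); print(W.round(4))
def f(p):
    r=np.array([[np.cos(p[2]),-np.sin(p[2])],[np.sin(p[2]),np.cos(p[2])]]); return (B@r.T+p[:2]-W).ravel()
s=least_squares(f,[.4,0,0]); print(s.x,(s.fun*1e3).round(1))
r=R.from_euler('z',s.x[2])
def toB(w): w=np.array(w)-[*s.x[:2],0]; return (r.inv().apply(w)*1e3).round(1)
for n,p,z in [("fixUL",(237,180),.0465),("fixinner",(238,198),.0465),("fixinnerR",(310,200),.0465),("slideUL",(237,206.5),.0465),("slideUR",(310,209),.0465),("slideLL",(235,224.5),.0465),("slideLR",(310,227),.0465),("insL",(260,200.5),.04),("insR",(284,202),.04),("knob",(225,217),.064)]: print(n,toB(at(c,p,z)), at(c,p,z))
E
```

```text
[[ 0.6195  0.2117]
 [ 0.5983 -0.0927]
 [ 0.4565  0.222 ]
 [ 0.4364 -0.0875]]
[ 0.53935563  0.05015072 -0.0627497 ] [ 0.1 -1.3  2.1 -1.3 -1.6 -1.3 -0.7  3.8]
fixUL [61.1 92.7 46.5] [0.60613537 0.13887033 0.0465    ]
fixinner [ 7.3 87.1 46.5] [0.55208099 0.13661719 0.0465    ]
fixinnerR [   8.7 -126.1   46.5] [ 0.5401739 -0.0762233  0.0465   ]
slideUL [-18.1  88.8  46.5] [0.52684304 0.13992225 0.0465    ]
slideUR [ -17.9 -126.9   46.5] [ 0.51351832 -0.07539414  0.0465    ]
slideLL [-71.5  92.1  46.5] [0.47372911 0.14652509 0.0465    ]
slideLR [ -70.9 -128.6   46.5] [ 0.46056107 -0.07374461  0.0465    ]
insL [ 2.8 22.1 40. ] [0.5435797  0.07200558 0.04      ]
insR [  0.9 -49.4  40. ] [0.53711094 0.00076556 0.04      ]
knob [-51.7 119.8  64. ] [0.49522409 0.17298575 0.064     ]
```

```bash
python3 - <<'E'
from h import *
c=ctrl.camera("wrist"); o=ctrl.get_obs(); T=quat(o["eef_rot"])
print("axes\n",T.as_matrix().round(3))
for uv in [(277,213),(277,300),(277,100)]:
    p=at(c,uv,0.04)-o["eef_pos"]; print(uv,p.round(3),T.inv().apply(p).round(3))
print("cam in tool",T.inv().apply(np.array(c["eye"])-o["eef_pos"]))
b=np.array([.5394,.0502,0]);r=R.from_euler('z',-.0627)
for n,p in dict(knob=(-.044,.122,.2),side=(-.069,-.02,.2)).items():
    w=b+r.apply(p); print(n,w, T.inv().apply(w-o["eef_pos"]))
E
```

```text
axes
 [[-0.929  0.371 -0.   ]
 [ 0.371  0.929 -0.   ]
 [ 0.    -0.001 -1.   ]]
(277, 213) [ 0.026 -0.012 -0.17 ] [-0.029 -0.001  0.17 ]
(277, 300) [ 0.113 -0.047 -0.17 ] [-0.123 -0.001  0.17 ]
(277, 100) [-0.069  0.026 -0.17 ] [ 0.073 -0.001  0.17 ]
cam in tool [ 0.07716409 -0.00044088 -0.16398146]
knob [0.50313085 0.17471726 0.2       ] [-0.4025713  -0.22604122  0.01044022]
side [0.46928241 0.03456277 0.2       ] [-0.42309195 -0.36875736  0.01051715]
```

Emit:
apply_moves(plan=[{"translation": [-0.0475, -0.033, 0], "angular": [0, 0, 0], "hand": 0.0854}, {"translation": [-0.0475, -0.033, 0], "angular": [0, 0, 0], "hand": 0.0854}, {"translation": [-0.0475, -0.033, 0], "angular": [0, 0, 0], "hand": 0.0854}, {"translation": [-0.0475, -0.033, 0], "angular": [0, 0, 0], "hand": 0.0854}, {"translation": [-0.0475, -0.033, 0], "angular": [0, 0, 0], "hand": 0.0854}, {"translation": [-0.0475, -0.033, 0], "angular": [0, 0, 0], "hand": 0.0854}, {"translation": [-0.0475, -0.033, 0], "angular": [0, 0, 0], "hand": 0.0854}, {"translation": [-0.0475, -0.033, 0], "angular": [0, 0, 0], "hand": 0.0854}, {"translation": [-0.0475, -0.033, 0], "angular": [0, 0, -0.159], "hand": 0.0854}, {"translation": [0, 0, 0], "angular": [0, 0, -0.159], "hand": 0.0854}])

```text
time_s: 1.55
eef_pos: [0.502, 0.0961, 0.2107]
eef_rot: [0.0, 0.031, 1.0, -0.0]
wrist_force: [-0.6, 1.0, 0.2]
opening: 1.001
```

```bash
python3 - <<'E'
from h import *
c=ctrl.camera("wrist"); o=ctrl.get_obs(); print(o["eef_pos"],o["q"].round(3),o["time_s"])
print(quat(o["eef_rot"]).as_matrix().round(3)); np.save("w1.npy",c,allow_pickle=True)
cv2.imwrite("pics/w1.png",c["img"][:,:,::-1])
E
```

```text
[0.50096989 0.09761079 0.21049609] [-0.04   0.036  1.767 -0.     1.339 -1.557] 1.6
[[-0.999  0.054 -0.   ]
 [ 0.054  0.999 -0.   ]
 [ 0.    -0.    -1.   ]]
```

View pics/w1.png

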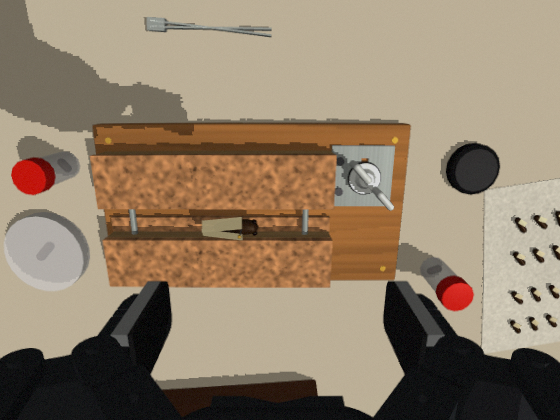

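```bash
python3 - <<'E'
from h import *
c=np.load("w1.npy",allow_pickle=True).item()
crop(c,320,110,420,210,6,"w1k.png"); crop(c,80,110,280,300,4,"w1l.png"); crop(c,190,190,345,300,5,"w1i.png")
E
```

```text
(no output)
```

View pics/w1k.png

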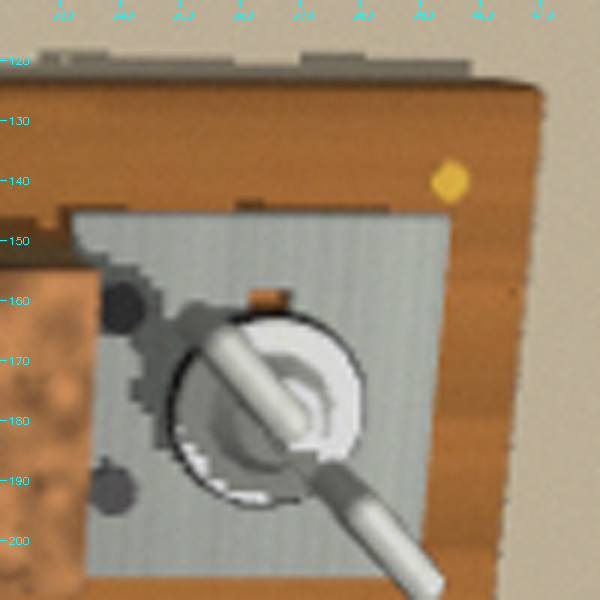

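View pics/w1l.png

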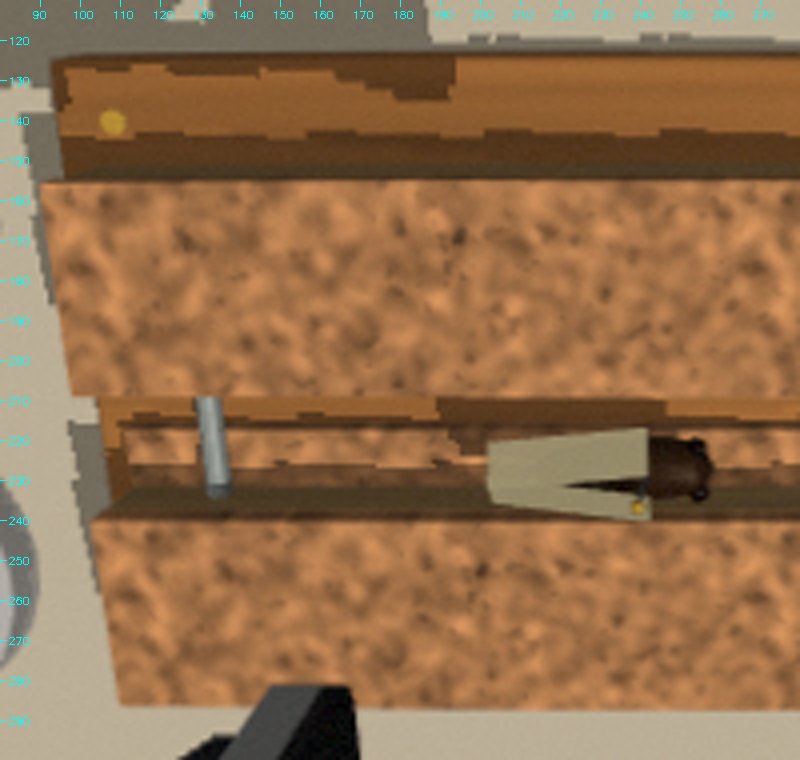

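View pics/w1i.png

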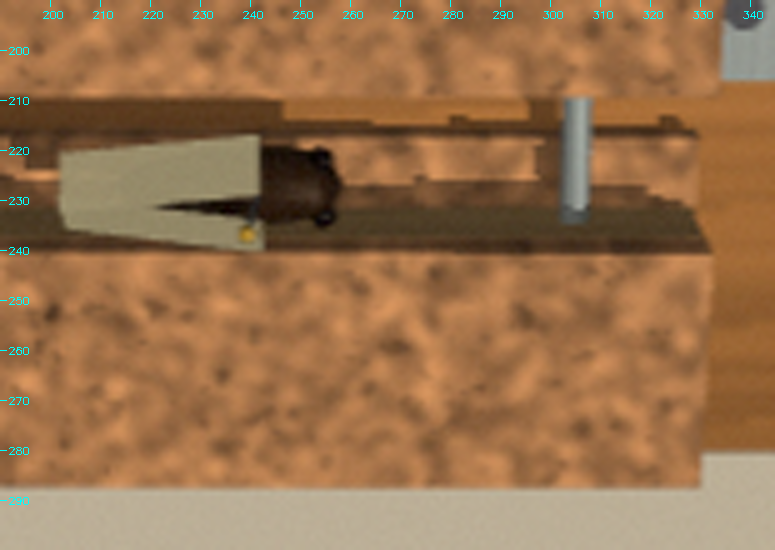

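```bash
cat > fit.py <<'E'
from h import *
from scipy.optimize import least_squares
c=np.load("w1.npy",allow_pickle=True).item()
B=np.array([[11,-130,46.5],[11,90,46.5],[61,90,46.5],[61,-130,46.5],[-95,-140,16],[-95,165,16]])/1e3
P=np.array([[103,239.5],[332,240],[330,287.5],[109.5,286.5],[93,125],[410,125]])
S=np.array([[-25,-130,46.5],[25,-130,46.5],[-25,90,46.5],[25,90,46.5]])/1e3
Q=np.array([[90.5,155.5],[97.5,209],[336,154.5],[333.5,209]])
def f(p):
    r=R.from_euler('z',p[2]); t=[p[0],p[1],0]
    return np.r_[(proj(c,r.apply(B)+t)-P).ravel(),(proj(c,r.apply(S+[p[3],0,0])+t)-Q).ravel()]
s=least_squares(f,[.54,.05,-.06,-.045]); p=s.x; print("base,board",p.round(4)); print(s.fun.round(1))
r=R.from_euler('z',p[2]); t=np.array([p[0],p[1],0])
def toB(uv,z): return r.inv().apply(at(c,uv,z)-t)*1e3
if __name__=="__main__":
    print("collar",toB((364.3,177.8),.021).round(1))
    a,b=toB((354.5,166.5),.064),toB((392,208),.064); print(a.round(1),b.round(1),np.hypot(*(b-a)[:2]),"wing yaw in base",np.degrees(np.arctan2(b[1]-a[1],b[0]-a[0])), (a+b)/2)
    for n,uv,z in [("head",(257,226),.04),("tail",(202,227),.046),("wing top edge",(241,217),.047),("pin",(239,236.5),.068),("head top",(250,218.5),.04),("headbot",(250,234),.04),("cam side low",(235,240),.047)]: print(n,toB(uv,z).round(1))
    k=r.apply([-.044,.122,0])+t; print("knob W",k); print("side W",r.apply([p[3]-.025,-.02,.03])+t)
E
python3 fit.py
```

```text
base,board [ 0.5429  0.0545 -0.063  -0.0455]
[-0.3  0.5  0.   0.6 -0.4 -0.2  0.5 -0.2 -1.5 -0.1  1.2 -0.4 -0.4 -0.1
  0.4 -0.3  0.2  0.4  0.1 -0.1]
collar [-44.4 122.5  21. ]
[-63.4 103.3  64. ] [-26.8 138.7  64. ] 50.950972955935555 wing yaw in base 43.99244588718789 [-45.09225945 120.96506781  64.        ]
head [-1.3 18.5 40. ]
tail [ -2.4 -33.1  46. ]
wing top edge [-12.7   4.2  47. ]
pin [-1.4  4.  68. ]
head top [-8.9 11.9 40. ]
headbot [ 6.9 11.6 40. ]
cam side low [10.3 -2.2 47. ]
knob W [0.50668928 0.17902632 0.        ]
side W [0.47132526 0.03897482 0.03      ]
```

Emit:
apply_moves(plan=[{"translation": [0.028, -0.03, 0], "angular": [0, 0, 0], "hand": 0}, {"translation": [0.0275, -0.0304, 0], "angular": [0, 0, 0], "hand": 0}, {"translation": [0, 0, 0.05], "angular": [0, 0, 0.009], "hand": 0}, {"translation": [0, 0, 0.05], "angular": [0, 0, 0], "hand": 0}, {"translation": [0, 0, 0.02], "angular": [0, 0, 0], "hand": 0}, {"translation": [0, 0, 0], "angular": [0, 0, 0], "hand": 0}])

```text
time_s: 2.35
eef_pos: [0.4392, 0.0435, 0.0893]
eef_rot: [-0.002, 0.036, 0.999, 0.0]
wrist_force: [-0.3, -0.2, -0.5]
opening: 0.001
```

```bash
cat > look.py <<'E'
from h import *
import sys
c=ctrl.camera("wrist"); o=ctrl.get_obs(); print(o["eef_pos"].round(4),o["q"].round(3),o["time_s"],o["opening"],o["wrist_force"].round(2),o["torque"].round(3))
p=[.5429,.0545,-.063]; r=R.from_euler('z',p[2])
b=r.inv().apply(o["eef_pos"]-[p[0],p[1],0]); print("tcp in base",(b*1e3).round(1))
T=quat(o["eef_rot"]).as_matrix(); print("toolx yaw base deg",np.degrees(np.arctan2(T[1,0],T[0,0]))-np.degrees(p[2]), "toolz",T[:,2].round(4))
np.save(sys.argv[1]+".npy",c,allow_pickle=True)
cv2.imwrite(f"pics/{sys.argv[1]}.png",c["img"][:,:,::-1])
E
python3 look.py w2
```

```text
[0.4406 0.0433 0.0907] [-0.171  0.037  2.033  0.     1.073 -1.671] 2.4 -0.0009822477702289237 [0.85 1.   0.14] [-0.008 -0.012  0.01 ]
tcp in base [-101.4  -17.7   90.7]
toolx yaw base deg 179.50737598438064 toolz [-1.e-03  2.e-04 -1.e+00]
```

View pics/w2.png

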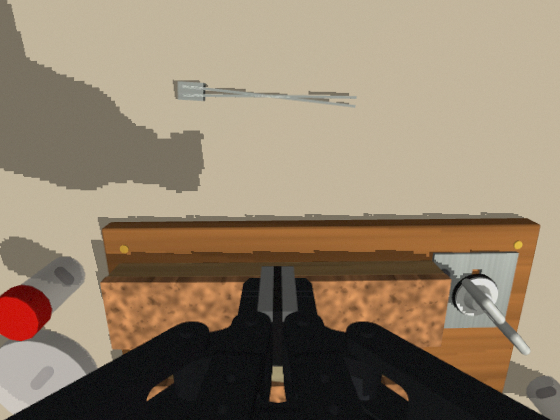

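Emit:
apply_moves(plan=[{"translation": [0, 0, 0.03], "angular": [0, 0, 0.008], "hand": 0}, {"translation": [0, 0, 0.03], "angular": [0, 0, 0], "hand": 0}, {"translation": [-0.005, 0, 0], "angular": [0, 0, 0], "hand": 0}, {"translation": [-0.005, 0, 0], "angular": [0, 0, 0], "hand": 0}, {"translation": [0, 0, 0], "angular": [0, 0, 0], "hand": 0}, {"translation": [0, 0, 0], "angular": [0, 0, 0], "hand": 0}])

```text
time_s: 3.15
eef_pos: [0.4517, 0.042, 0.0317]
eef_rot: [0.001, 0.039, 0.999, -0.0]
wrist_force: [-0.1, -0.1, -0.8]
opening: 0.001
```

```bash
python3 look.py w3; python3 - <<'E'
from h import *
for i in range(8):
    o=ctrl.get_obs(); print(o["time_s"],o["eef_pos"].round(4),o["wrist_force"].round(2))
E
```

```text
[0.4514 0.042  0.0314] [-0.17   0.17   2.037  0.     0.934 -1.662] 3.2 0.0004774264184852199 [ 0.42  1.18 -0.58] [ 0.003 -0.003  0.034]
tcp in base [-90.5 -18.2  31.4]
toolx yaw base deg 179.09452864657356 toolz [ 1.2e-03 -2.0e-04 -1.0e+00]
3.2 [0.4514 0.042  0.0314] [ 0.42  1.18 -0.58]
3.2 [0.4514 0.042  0.0314] [ 0.42  1.18 -0.58]
3.2 [0.4514 0.042  0.0314] [ 0.42  1.18 -0.58]
3.2 [0.4514 0.042  0.0314] [ 0.42  1.18 -0.58]
3.2 [0.4514 0.042  0.0314] [ 0.42  1.18 -0.58]
3.2 [0.4514 0.042  0.0314] [ 0.42  1.18 -0.58]
3.2 [0.4514 0.042  0.0314] [ 0.42  1.18 -0.58]
3.2 [0.4514 0.042  0.0314] [ 0.42  1.18 -0.58]
```

View pics/w3.png

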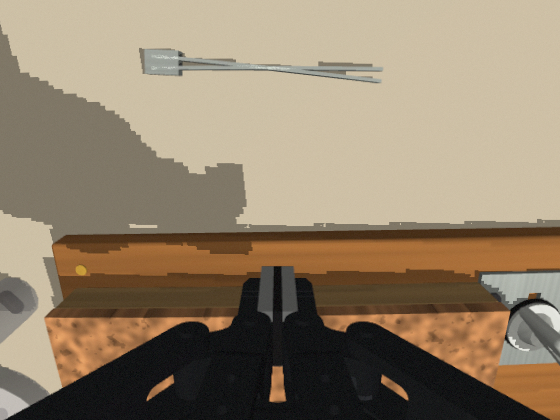

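Emit:
apply_moves(plan=[{"translation": [-0.003, 0, 0.001], "angular": [0, 0, 0.008], "hand": 0}, {"translation": [-0.002, 0, 0], "angular": [0, 0, 0.008], "hand": 0}, {"translation": [-0.001, 0, 0], "angular": [0, 0, 0], "hand": 0}, {"translation": [-0.001, 0, 0], "angular": [0, 0, 0], "hand": 0}, {"translation": [-0.001, 0, 0], "angular": [0, 0, 0], "hand": 0}, {"translation": [-0.001, 0, 0], "angular": [0, 0, 0], "hand": 0}, {"translation": [-0.001, 0, 0], "angular": [0, 0, 0], "hand": 0}, {"translation": [-0.001, 0, 0], "angular": [0, 0, 0], "hand": 0}, {"translation": [-0.001, 0, 0], "angular": [0, 0, 0], "hand": 0}])

```text
time_s: 4.32
eef_pos: [0.4629, 0.041, 0.0297]
eef_rot: [-0.0, 0.047, 0.999, 0.0]
wrist_force: [-0.6, -0.2, -0.3]
opening: 0.003
```

```bash
cat > avg.py <<'E'
from h import *
import sys
p=[.5429,.0545,-.063]; r=R.from_euler('z',p[2])
F=[];M=[];X=[]
for i in range(int(sys.argv[1])):
    c=ctrl.camera("wrist"); o=ctrl.get_obs(); F.append(r.inv().apply(o["wrist_force"])); M.append(o["torque"]); X.append(r.inv().apply(o["eef_pos"]-[p[0],p[1],0])*1e3)
print("t",o["time_s"],"F base",np.mean(F,0).round(2),"sd",np.std(F,0).round(2),"M",np.mean(M,0).round(3),"sd",np.std(M,0).round(3),"X",np.mean(X,0).round(2),np.std(X,0).round(2),"q6",o["q"][5].round(3),"op",round(o["opening"]*85.4,1))
if len(sys.argv)>2:
    cv2.imwrite(f"pics/{sys.argv[2]}.png",c["img"][:,:,::-1]); np.save(sys.argv[2]+".npy",c,allow_pickle=True)
E
python3 avg.py 10 w4
```

```text
t 4.825 F base [-0.02  0.3   0.06] sd [0.24 0.36 0.39] M [-0.009  0.008 -0.003] sd [0.025 0.029 0.017] X [-78.99 -18.52  29.69] [0.09 0.01 0.02] q6 -1.644 op -0.0
```

View pics/w4.png

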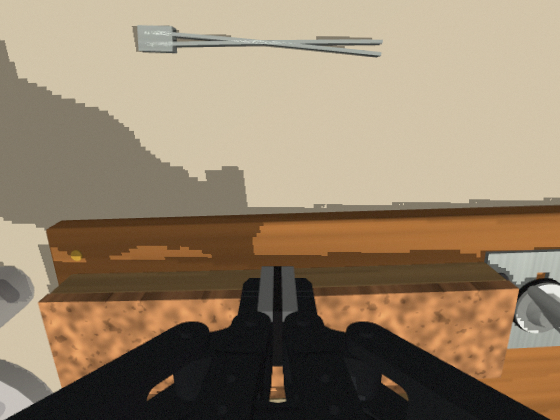

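Emit:
apply_moves(plan=[{"translation": [-0.0005, 0, 0], "angular": [0, 0, -0.015], "hand": 0}, {"translation": [-0.0005, 0, 0], "angular": [0, 0, -0.015], "hand": 0}, {"translation": [-0.0005, 0, 0], "angular": [0, 0, 0], "hand": 0}, {"translation": [-0.0005, 0, 0], "angular": [0, 0, 0], "hand": 0}])

```text
time_s: 5.32
eef_pos: [0.4649, 0.0409, 0.0297]
eef_rot: [-0.0, 0.032, 0.999, -0.0]
wrist_force: [-0.1, 0.5, 0.6]
opening: -0.001
```

```bash
python3 avg.py 4 w5
```

```text
t 5.525 F base [0.03 0.04 0.17] sd [0.87 0.76 0.6 ] M [ 0.015  0.006 -0.004] sd [0.022 0.023 0.019] X [-76.95 -18.55  29.69] [0.04 0.01 0.01] q6 -1.674 op 0.1
```

Emit:
apply_moves(plan=[{"translation": [-0.0005, 0, 0], "angular": [0, 0, 0], "hand": 0}, {"translation": [-0.0005, 0, 0], "angular": [0, 0, 0], "hand": 0}, {"translation": [-0.0005, 0, 0], "angular": [0, 0, 0], "hand": 0}, {"translation": [-0.0005, 0, 0], "angular": [0, 0, 0], "hand": 0}])

```text
time_s: 6.02
eef_pos: [0.4669, 0.0407, 0.0297]
eef_rot: [0.0, 0.032, 0.999, -0.0]
wrist_force: [0.1, 0.1, 0.3]
opening: -0.001
```

```bash
python3 avg.py 4 w6
```

```text
t 6.225 F base [-0.04 -0.11 -0.07] sd [0.14 0.22 0.18] M [ 0.003  0.005 -0.008] sd [0.023 0.014 0.01 ] X [-74.96 -18.54  29.69] [0.04 0.01 0.01] q6 -1.673 op -0.2
```

View pics/w6.png

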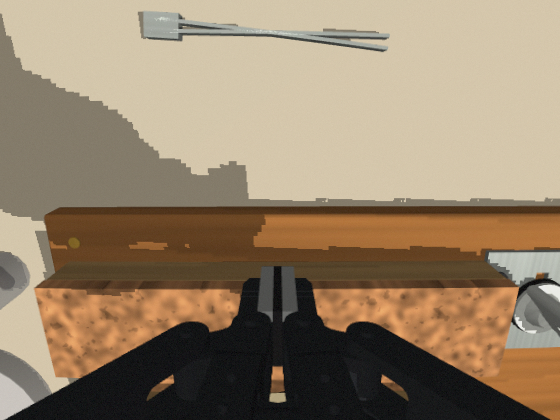

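```bash
cat > brd.py <<'E'
from h import *
import sys
c=np.load(sys.argv[1]+".npy",allow_pickle=True).item()
p=[.5429,.0545,-.063]; r=R.from_euler('z',p[2])
a=sys.argv[2:]
for k in range(0,len(a),3):
    print(a[k:k+3],(r.inv().apply(at(c,(float(a[k]),float(a[k+1])),float(a[k+2])/1e3)-[p[0],p[1],0])*1e3).round(1))
E
python3 - <<'E'
from h import *
c=np.load("w6.npy",allow_pickle=True).item(); crop(c,30,195,240,345,3,"w6l.png"); crop(c,330,195,560,375,3,"w6r.png")
crop(c,235,255,325,345,6,"w6m.png")
E
```

```text
(no output)
```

View pics/w6r.png

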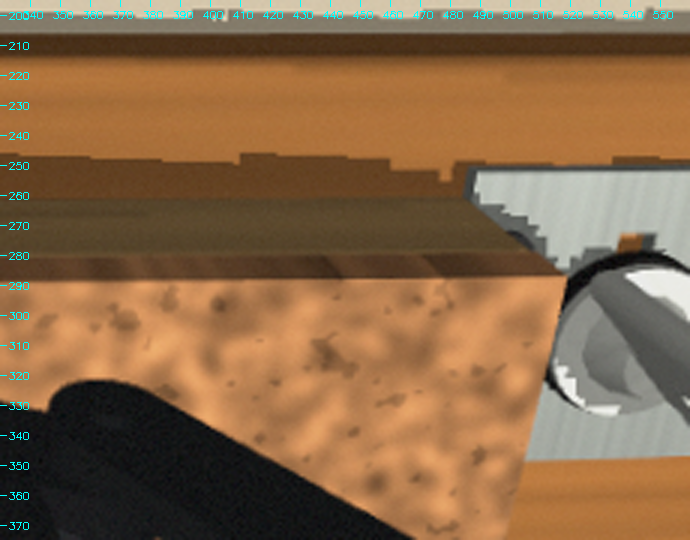

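View pics/w6m.png

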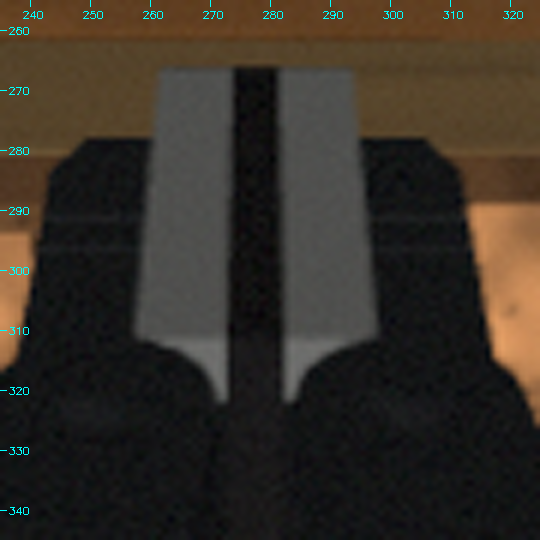

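```bash
python3 brd.py w6 518 286.5 46.5 400 288.5 46.5 488 260.5 16.5 400 261.5 16.5 400 215 16 277 266 30 250 278 35
```

```text
['518', '286.5', '46.5'] [-70.3  90.3  46.5]
['400', '288.5', '46.5'] [-70.   35.7  46.5]
['488', '260.5', '16.5'] [-69.4  92.6  16.5]
['400', '261.5', '16.5'] [-69.2  45.2  16.5]
['400', '215', '16'] [-94.7  42.8  16. ]
['277', '266', '30'] [-73.4 -19.4  30. ]
['250', '278', '35'] [-69.5 -32.3  35. ]
```

Emit:
apply_moves(plan=[{"translation": [-0.0005, 0, 0], "angular": [0, 0, 0], "hand": 0}, {"translation": [-0.0005, 0, 0], "angular": [0, 0, 0], "hand": 0}, {"translation": [-0.0005, 0, 0], "angular": [0, 0, 0], "hand": 0}, {"translation": [-0.0005, 0, 0], "angular": [0, 0, 0], "hand": 0}])

```text
time_s: 6.72
eef_pos: [0.4689, 0.0406, 0.0297]
eef_rot: [-0.0, 0.032, 0.999, 0.0]
wrist_force: [0.3, 1.3, -0.2]
opening: -0.004
```

```bash
python3 avg.py 3 w7
```

```text
t 6.875 F base [-0.2   0.21 -0.03] sd [0.28 0.31 0.5 ] M [ 0.009 -0.036 -0.03 ] sd [0.009 0.035 0.005] X [-72.93 -18.55  29.7 ] [0.03 0.   0.  ] q6 -1.673 op 0.2
```

Emit:
apply_moves(plan=[{"translation": [-0.0005, 0, 0], "angular": [0, 0, 0], "hand": 0}, {"translation": [-0.0005, 0, 0], "angular": [0, 0, 0], "hand": 0}, {"translation": [-0.0005, 0, 0], "angular": [0, 0, 0], "hand": 0}, {"translation": [-0.0005, 0, 0], "angular": [0, 0, 0], "hand": 0}])

```text
time_s: 7.38
eef_pos: [0.4709, 0.0405, 0.0297]
eef_rot: [0.0, 0.032, 0.999, -0.0]
wrist_force: [-1.2, -1.1, -0.0]
opening: 0.004
```

```bash
python3 avg.py 3 w8
```

```text
t 7.525 F base [ 0.01  0.33 -0.03] sd [0.38 0.66 0.76] M [0.025 0.029 0.002] sd [0.007 0.035 0.025] X [-70.93 -18.55  29.7 ] [0.03 0.01 0.01] q6 -1.672 op 0.1
```

View pics/w8.png

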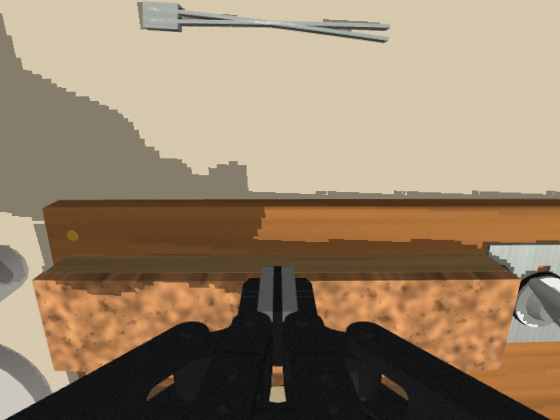

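```bash
python3 - <<'E'
from h import *
c=np.load("w8.npy",allow_pickle=True).item(); crop(c,330,190,560,370,3,"w8r.png"); crop(c,225,245,335,345,6,"w8m.png")
E
```

```text
(no output)
```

View pics/w8r.png

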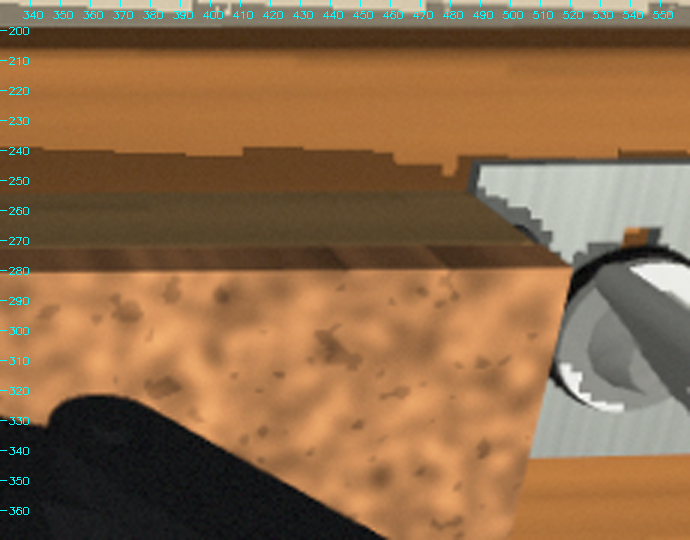

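View pics/w8m.png

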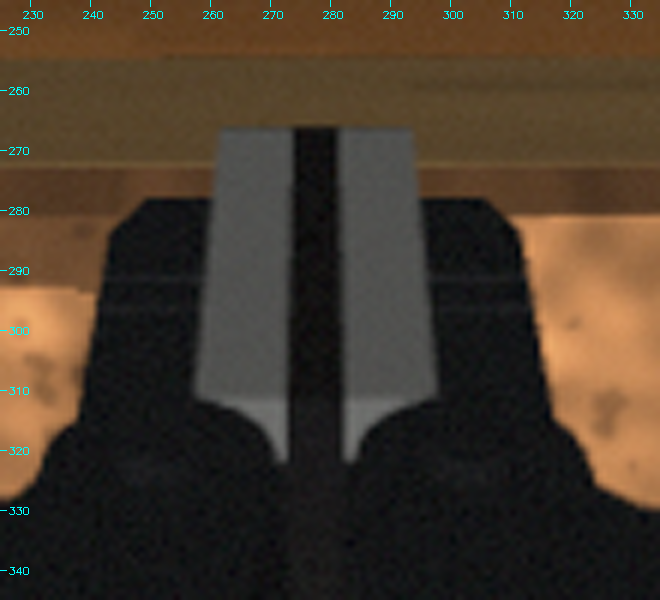

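```bash
python3 brd.py w8 400 280 46.5 400 254 16.5 400 208 16 277 266 30 277 266 45 277 266 56; python3 - <<'E'
from h import *
c=ctrl.camera("scene"); crop(c,220,120,370,250,5,"s1.png"); np.save("s1.npy",c)
o=ctrl.get_obs(); print(proj(c,o["eef_pos"]))
E
```

```text
['400', '280', '46.5'] [-70.2  35.3  46.5]
['400', '254', '16.5'] [-69.4  44.8  16.5]
['400', '208', '16'] [-94.4  42.4  16. ]
['277', '266', '30'] [-69.3 -19.4  30. ]
['277', '266', '45'] [-76.5 -19.4  45. ]
['277', '266', '56'] [-81.8 -19.4  56. ]
[[280.95893755 201.41409505]]
```

View pics/s1.png

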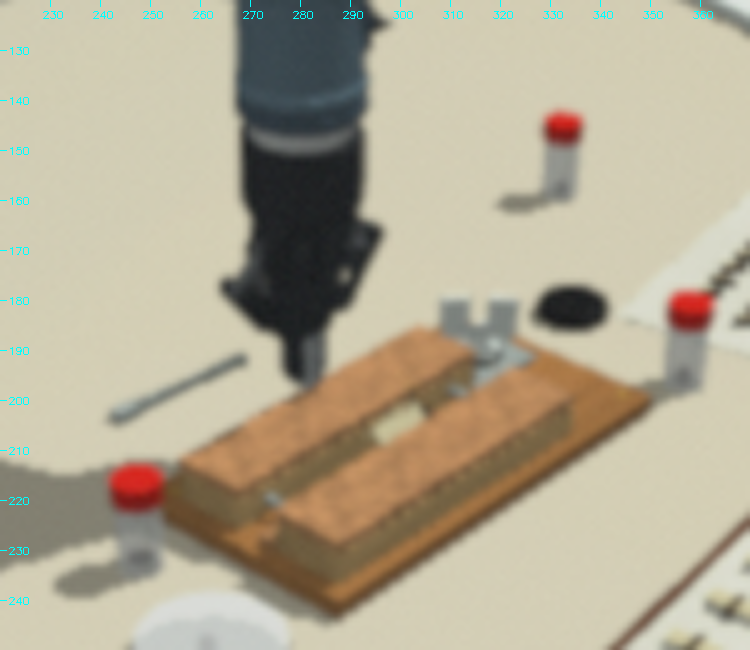

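Emit:
apply_moves(plan=[{"translation": [-0.0005, 0, 0], "angular": [0, 0, 0], "hand": 0}, {"translation": [-0.0005, 0, 0], "angular": [0, 0, 0], "hand": 0}, {"translation": [-0.0005, 0, 0], "angular": [0, 0, 0], "hand": 0}, {"translation": [-0.0005, 0, 0], "angular": [0, 0, 0], "hand": 0}])

```text
time_s: 8.07
eef_pos: [0.4729, 0.0403, 0.0297]
eef_rot: [-0.0, 0.032, 0.999, -0.0]
wrist_force: [0.6, 0.6, 0.0]
opening: 0.001
```

```bash
python3 avg.py 5 w9
```

```text
t 8.325 F base [-0.13  0.33 -0.05] sd [0.28 0.32 0.46] M [-0.002 -0.018 -0.002] sd [0.028 0.028 0.045] X [-68.97 -18.55  29.69] [0.05 0.01 0.01] q6 -1.672 op -0.1
```

View pics/w9.png

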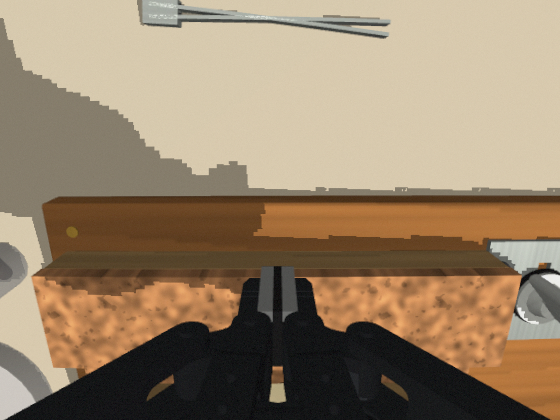

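```bash
python3 - <<'E'
from h import *
c=ctrl.camera("scene"); np.save("s2.npy",c)
p=[.5429,.0545,-.063]; r=R.from_euler('z',p[2]); t=np.array([p[0],p[1],0])
crop(c,260,160,340,220,10,"s2.png")
im=cv2.imread("pics/s2.png")
def dot(b,col):
    u=proj(c,r.apply(np.array(b)/1e3)+t)[0]; cv2.circle(im,(int((u[0]-260+.5)*10),int((u[1]-160+.5)*10)),4,col,-1); print(b,u.round(1))
o=ctrl.get_obs(); b=r.inv().apply(o["eef_pos"]-t)*1e3
dot(b,(0,0,255)); dot(b+[0,0,20],(0,255,255)); dot(b+[-11,0,0],(255,0,0)); dot(b+[11,0,0],(255,0,255))
for y in (-40,-20,0,20): dot([-70.3,y,46.5],(0,255,0))
cv2.imwrite("pics/s2.png",im)
E
```

```text
[-69.02861497 -18.5577904   29.67973909] [281.4 201.6]
[-69.02861497 -18.5577904   49.67973909] [281.4 196.3]
[-80.02861497 -18.5577904   29.67973909] [278.9 200.4]
[-58.02861497 -18.5577904   29.67973909] [283.9 202.9]
[-70.3, -40, 46.5] [276.4 199.6]
[-70.3, -20, 46.5] [280.8 197.2]
[-70.3, 0, 46.5] [285.1 194.8]
[-70.3, 20, 46.5] [289.3 192.4]
```

View pics/s2.png

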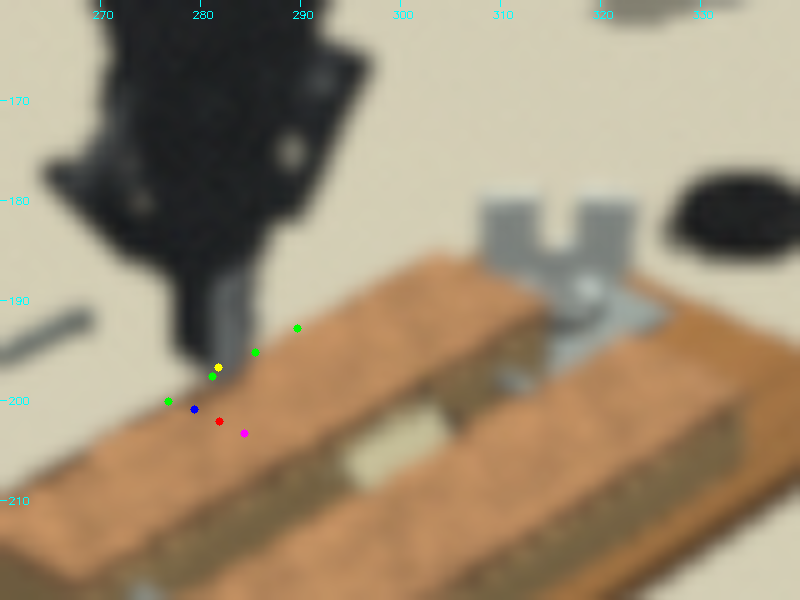

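```bash
python3 - <<'E'
from h import *
c=np.load("w1.npy",allow_pickle=True).item(); crop(c,90,265,190,365,6,"w1f.png"); crop(c,370,265,470,365,6,"w1g.png")
E
```

```text
(no output)
```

View pics/w1f.png

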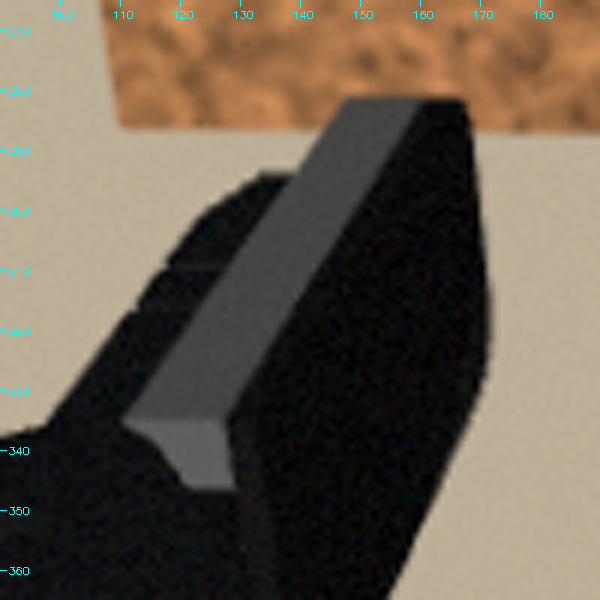

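View pics/w1g.png

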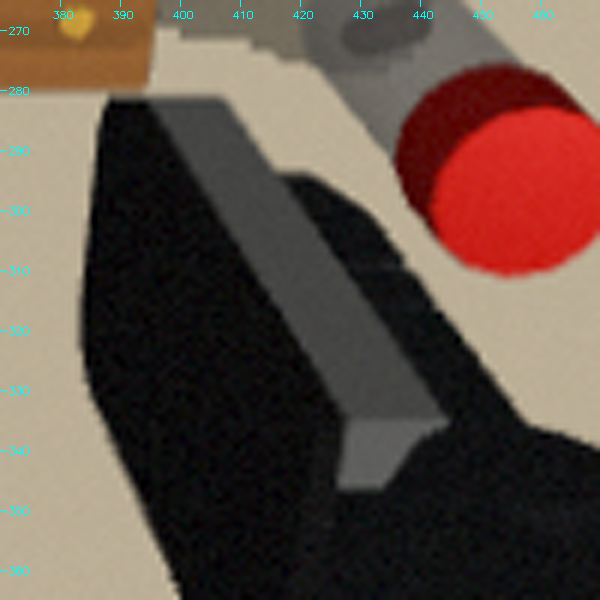

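```bash
python3 - <<'E'
from h import *
c=np.load("s2.npy",allow_pickle=True).item()
e=np.array([.2128,.5335,.2098])
for d in (0,.013,.025,.038): print(d,proj(c,e+[0,0,d]))
im=cv2.imread("pics/scene0.png"); c["img"]=im[:,:,::-1]; crop(c,270,20,350,100,8,"s0c.png")
E
```

```text
0 [[309.59294937  91.15833705]]
0.013 [[309.6782558   87.94786673]]
0.025 [[309.75763667  84.96116366]]
0.038 [[309.84433085  81.70013495]]
```

View pics/s0c.png

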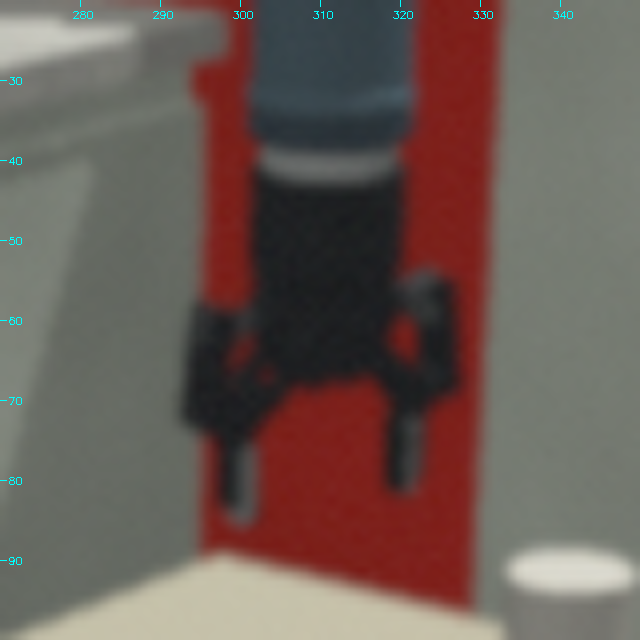

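Emit:
apply_moves(plan=[{"translation": [0.006, 0, 0], "angular": [0, 0, 0], "hand": 0}, {"translation": [0.007, 0, 0], "angular": [0, 0, 0], "hand": 0}, {"translation": [0.007, 0, 0], "angular": [0, 0, 0], "hand": 0}, {"translation": [0, 0, 0], "angular": [0, 0, 0], "hand": 0}, {"translation": [0, 0, 0.004], "angular": [0, 0, 0], "hand": 0}, {"translation": [0, 0, 0.004], "angular": [0, 0, 0], "hand": 0}, {"translation": [0, 0, 0.003], "angular": [0, 0, 0], "hand": 0}])

```text
time_s: 9.25
eef_pos: [0.4528, 0.0416, 0.0182]
eef_rot: [-0.0, 0.032, 0.999, 0.0]
wrist_force: [0.5, 0.5, 0.5]
opening: 0.002
```

```bash
python3 avg.py 3 w10
```

```text
t 9.4 F base [-0.13 -0.28 -0.16] sd [0.29 0.56 0.33] M [ 0.004  0.02  -0.023] sd [0.012 0.005 0.024] X [-89.31 -18.5   18.15] [0.05 0.01 0.16] q6 -1.676 op -0.6
```

Emit:
apply_moves(plan=[{"translation": [0, 0, 0.001], "angular": [0, 0, 0], "hand": 0}, {"translation": [0, 0, 0.001], "angular": [0, 0, 0], "hand": 0}, {"translation": [0, 0, 0.001], "angular": [0, 0, 0], "hand": 0}, {"translation": [0, 0, 0.001], "angular": [0, 0, 0], "hand": 0}])

```text
time_s: 9.9
eef_pos: [0.4529, 0.0416, 0.0147]
eef_rot: [0.0, 0.032, 0.999, -0.0]
wrist_force: [-0.1, 1.6, -0.1]
opening: -0.004
```

```bash
python3 avg.py 3 w11;  python3 - <<'E'
from h import *
c=ctrl.camera("scene"); crop(c,250,150,330,210,10,"s3.png")
E
```

```text
t 10.05 F base [ 0.39  0.04 -0.03] sd [0.14 0.25 0.26] M [ 0.022 -0.014  0.008] sd [0.009 0.007 0.032] X [-89.09 -18.5   14.58] [0.04 0.01 0.06] q6 -1.676 op -0.1
```

View pics/s3.png

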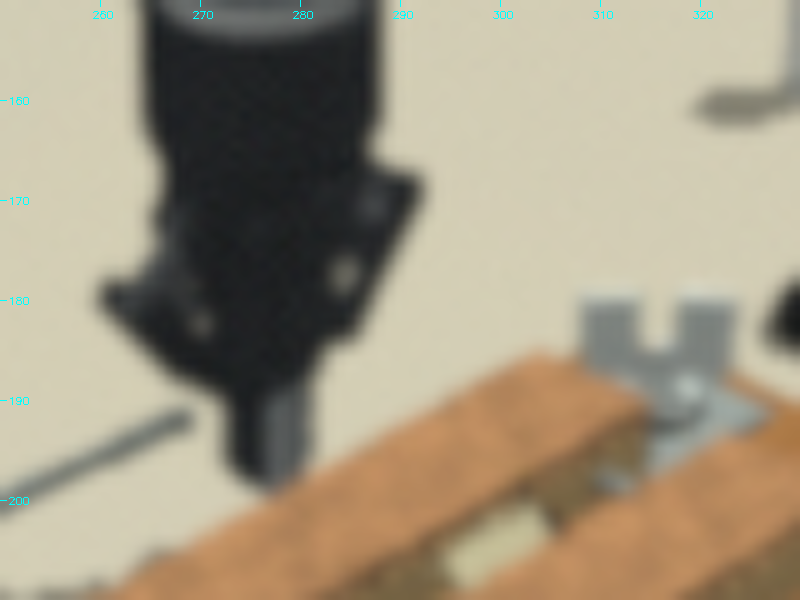

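View pics/w11.png

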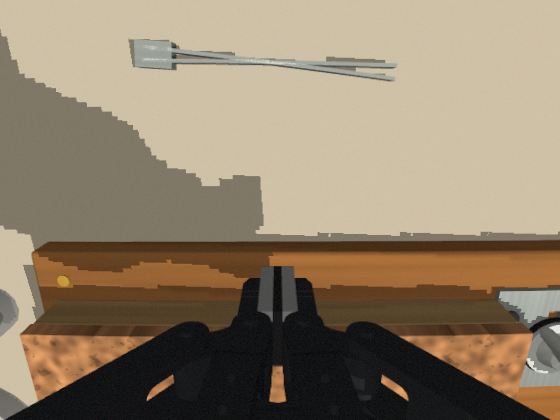

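Emit:
apply_moves(plan=[{"translation": [0, 0, 0.002], "angular": [0, 0, 0], "hand": 0}, {"translation": [0, 0, 0.002], "angular": [0, 0, 0], "hand": 0}, {"translation": [0, 0, 0.002], "angular": [0, 0, 0], "hand": 0}, {"translation": [-0.002, 0, 0], "angular": [0, 0, 0], "hand": 0}, {"translation": [-0.002, 0, 0], "angular": [0, 0, 0], "hand": 0}, {"translation": [-0.001, 0, 0], "angular": [0, 0, 0], "hand": 0}, {"translation": [-0.001, 0, 0], "angular": [0, 0, 0], "hand": 0}])

```text
time_s: 10.98
eef_pos: [0.459, 0.0412, 0.0087]
eef_rot: [0.0, 0.032, 0.999, -0.0]
wrist_force: [0.8, -0.3, 0.1]
opening: -0.002
```

```bash
python3 avg.py 3 w12
```

```text
t 11.125 F base [0.08 0.38 0.02] sd [0.24 0.19 0.24] M [ 0.022 -0.006 -0.001] sd [0.035 0.025 0.044] X [-82.84 -18.54   8.74] [0.08 0.01 0.02] q6 -1.675 op 0.3
```

Emit:
apply_moves(plan=[{"translation": [-0.0005, 0, 0], "angular": [0, 0, 0], "hand": 0}, {"translation": [-0.0005, 0, 0], "angular": [0, 0, 0], "hand": 0}, {"translation": [-0.0005, 0, 0], "angular": [0, 0, 0], "hand": 0}, {"translation": [-0.0005, 0, 0], "angular": [0, 0, 0], "hand": 0}])

```text
time_s: 11.62
eef_pos: [0.4602, 0.0412, 0.0085]
eef_rot: [-0.001, 0.032, 0.999, 0.0]
wrist_force: [-3.4, -0.4, 3.7]
opening: 0.002
```

```bash
python3 avg.py 3 w13
```

```text
t 11.775 F base [-2.93  0.15  1.36] sd [0.3  0.24 0.3 ] M [ 0.031  0.441 -0.008] sd [0.016 0.018 0.01 ] X [-81.52 -18.47   8.53] [0.03 0.01 0.  ] q6 -1.674 op -0.2
```

Emit:
apply_moves(plan=[{"translation": [-0.0005, 0, 0], "angular": [0, 0, 0], "hand": 0}, {"translation": [-0.0005, 0, 0], "angular": [0, 0, 0], "hand": 0}, {"translation": [-0.0005, 0, 0], "angular": [0, 0, 0], "hand": 0}, {"translation": [-0.0005, 0, 0], "angular": [0, 0, 0], "hand": 0}])

```text
time_s: 12.28
eef_pos: [0.4627, 0.041, 0.0086]
eef_rot: [-0.0, 0.032, 0.999, 0.0]
wrist_force: [-1.5, 0.3, 0.7]
opening: -0.0
```

```bash
python3 avg.py 3 w14
```

```text
t 12.425 F base [-2.39  0.19 -0.58] sd [0.55 0.08 0.15] M [0.08  0.445 0.016] sd [0.03  0.027 0.012] X [-79.09 -18.48   8.57] [0.01 0.01 0.01] q6 -1.674 op -0.0
```

```bash
python3 - <<'E'
from h import *
c=np.load("w14.npy",allow_pickle=True).item(); crop(c,330,210,560,390,3,"w14r.png")
E
```

```text
(no output)
```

View pics/w14r.png

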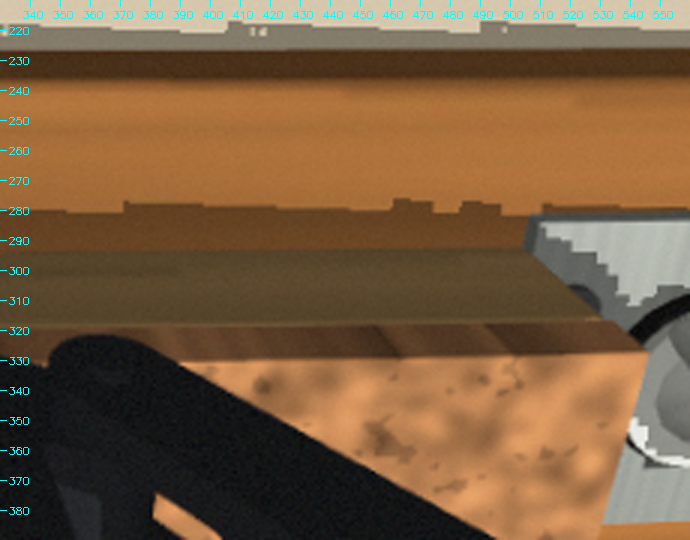

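```bash
python3 brd.py w14 544 328 46.5 400 330 46.5 440 294 16.5 400 236 16 
```

```text
['544', '328', '46.5'] [-66.8  90.   46.5]
['400', '330', '46.5'] [-67.1  29.9  46.5]
['440', '294', '16.5'] [-65.9  58.8  16.5]
['400', '236', '16'] [-95.7  36.5  16. ]
```

Emit:
apply_moves(plan=[{"translation": [-0.001, 0, 0], "angular": [0, 0, 0], "hand": 0}, {"translation": [-0.001, 0, 0], "angular": [0, 0, 0], "hand": 0}, {"translation": [-0.001, 0, 0], "angular": [0, 0, 0], "hand": 0}, {"translation": [-0.001, 0, 0], "angular": [0, 0, 0], "hand": 0}, {"translation": [-0.0005, 0, 0], "angular": [0, 0, 0], "hand": 0}, {"translation": [-0.0005, 0, 0], "angular": [0, 0, 0], "hand": 0}])

```text
time_s: 13.18
eef_pos: [0.4678, 0.0407, 0.0086]
eef_rot: [-0.0, 0.032, 0.999, 0.0]
wrist_force: [-3.3, -0.1, -1.6]
opening: 0.003
```

```bash
python3 avg.py 6 w15; python3 - <<'E'
from h import *
c=np.load("w15.npy",allow_pickle=True).item(); crop(c,330,190,560,370,3,"w15r.png")
E
```

```text
t 13.475 F base [-2.7   0.57 -1.97] sd [0.53 0.71 0.28] M [0.128 0.506 0.001] sd [0.018 0.03  0.027] X [-74.02 -18.53   8.65] [0.02 0.02 0.02] q6 -1.673 op -0.2
```

View pics/w15.png

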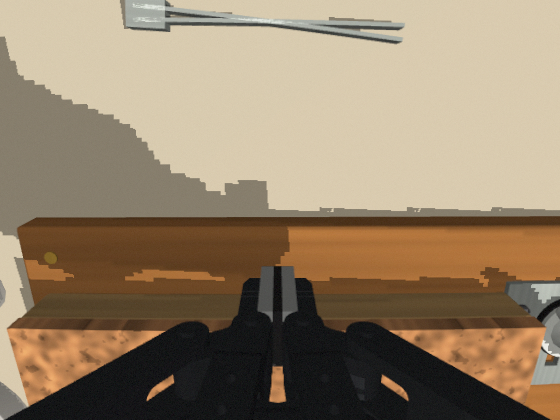

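View pics/w15r.png

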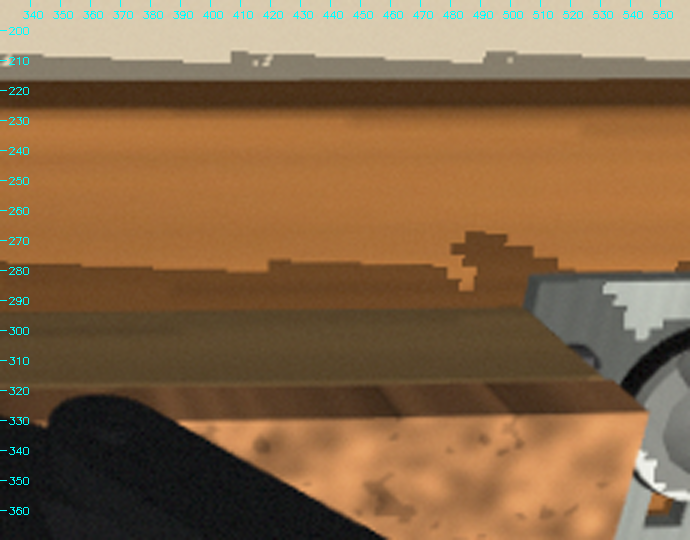

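Emit:
apply_moves(plan=[{"translation": [-0.0005, 0, 0], "angular": [0, 0, 0], "hand": 0}, {"translation": [-0.0005, 0, 0], "angular": [0, 0, 0], "hand": 0}])

```text
time_s: 13.72
eef_pos: [0.4688, 0.0406, 0.0087]
eef_rot: [-0.0, 0.032, 0.999, -0.0]
wrist_force: [-3.2, 1.8, -2.2]
opening: -0.0
```

```bash
python3 avg.py 5
```

```text
t 13.975 F base [-2.98 -0.02 -2.52] sd [0.65 0.46 0.48] M [0.136 0.49  0.013] sd [0.036 0.041 0.031] X [-72.93 -18.55   8.7 ] [0.02 0.01 0.01] q6 -1.673 op -0.3
```

Emit:
apply_moves(plan=[{"translation": [-0.0005, 0, 0], "angular": [0, 0, 0], "hand": 0}])

```text
time_s: 14.1
eef_pos: [0.4694, 0.0406, 0.0087]
eef_rot: [-0.0, 0.032, 0.999, -0.0]
wrist_force: [-3.6, 0.2, -2.7]
opening: 0.001
```

```bash
python3 avg.py 5
```

```text
t 14.35 F base [-2.6   0.58 -2.49] sd [0.54 0.45 0.28] M [ 0.111  0.458 -0.006] sd [0.025 0.029 0.025] X [-72.42 -18.56   8.72] [0.02 0.01 0.01] q6 -1.673 op 0.3
```

Emit:
apply_moves(plan=[{"translation": [-0.0005, 0, 0], "angular": [0, 0, 0], "hand": 0}])

```text
time_s: 14.48
eef_pos: [0.4698, 0.0405, 0.0087]
eef_rot: [-0.0, 0.032, 0.999, -0.0]
wrist_force: [-4.2, -0.2, -1.6]
opening: -0.002
```

```bash
python3 avg.py 5
```

```text
t 14.725 F base [-3.01  0.69 -2.09] sd [0.32 0.38 0.54] M [0.112 0.475 0.013] sd [0.016 0.034 0.009] X [-71.94 -18.55   8.71] [0.01 0.01 0.01] q6 -1.672 op -0.1
```

Emit:
apply_moves(plan=[{"translation": [-0.0005, 0, 0], "angular": [0, 0, 0], "hand": 0}])

```text
time_s: 14.85
eef_pos: [0.4704, 0.0405, 0.0087]
eef_rot: [-0.0, 0.032, 0.999, -0.0]
wrist_force: [-2.5, -0.3, -1.0]
opening: 0.001
```

```bash
python3 avg.py 6
```

```text
t 15.15 F base [-2.58  0.42 -2.13] sd [0.39 0.75 0.37] M [0.103 0.485 0.013] sd [0.027 0.023 0.017] X [-71.44 -18.56   8.7 ] [0.01 0.02 0.01] q6 -1.672 op 0.1
```

Emit:
apply_moves(plan=[{"translation": [-0.0005, 0, 0], "angular": [0, 0, 0], "hand": 0}])

```text
time_s: 15.28
eef_pos: [0.4708, 0.0405, 0.0087]
eef_rot: [-0.0, 0.032, 0.999, -0.0]
wrist_force: [-3.5, 0.8, -1.5]
opening: 0.002
```

```bash
python3 avg.py 6
```

```text
t 15.575 F base [-3.19  0.34 -1.86] sd [0.54 0.46 0.39] M [0.075 0.462 0.015] sd [0.035 0.037 0.027] X [-70.96 -18.55   8.7 ] [0.01 0.01 0.01] q6 -1.672 op 0.1
```

Emit:
apply_moves(plan=[{"translation": [-0.0004, 0, 0], "angular": [0, 0, 0], "hand": 0}])

```text
time_s: 15.7
eef_pos: [0.4712, 0.0404, 0.0087]
eef_rot: [-0.0, 0.032, 0.999, -0.0]
wrist_force: [-3.4, 0.5, -1.9]
opening: -0.001
```

```bash
python3 avg.py 6 w16; python3 - <<'E'
from h import *
c=ctrl.camera("scene"); crop(c,260,160,340,220,10,"s4.png")
E
```

```text
t 16.0 F base [-3.09  0.63 -1.34] sd [0.33 0.27 0.54] M [0.08  0.454 0.031] sd [0.044 0.025 0.027] X [-70.57 -18.55   8.7 ] [0.01 0.01 0.01] q6 -1.672 op -0.1
```

View pics/s4.png

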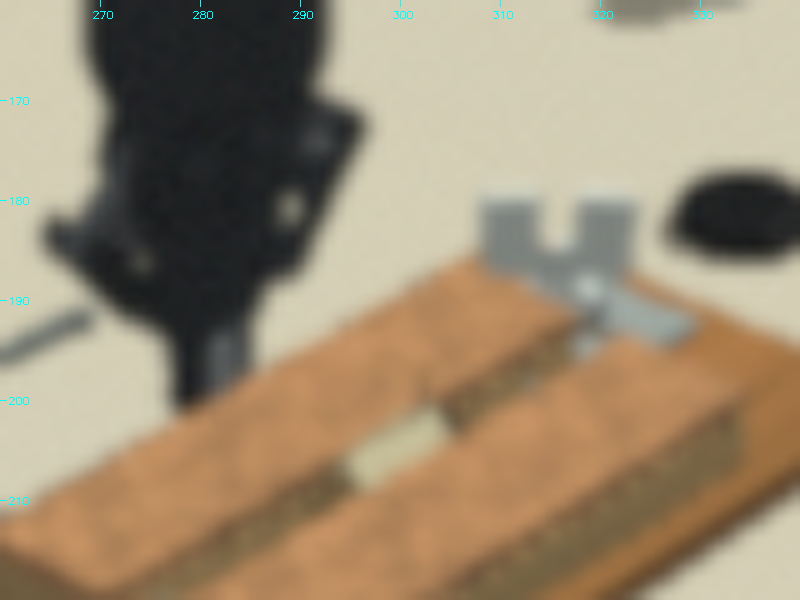

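Emit:
apply_moves(plan=[{"translation": [-0.0004, 0, 0], "angular": [0, 0, 0], "hand": 0}])

```text
time_s: 16.18
eef_pos: [0.4716, 0.0404, 0.0087]
eef_rot: [-0.0, 0.032, 0.999, 0.0]
wrist_force: [-1.8, 0.3, -1.2]
opening: 0.0
```

```bash
python3 avg.py 6
```

```text
t 16.475 F base [-2.66  0.65 -1.25] sd [0.47 0.47 0.46] M [0.053 0.459 0.019] sd [0.018 0.032 0.033] X [-70.16 -18.55   8.7 ] [0.02 0.01 0.01] q6 -1.672 op -0.4
```

Emit:
apply_moves(plan=[{"translation": [-0.0004, 0, 0], "angular": [0, 0, 0], "hand": 0}])

```text
time_s: 16.6
eef_pos: [0.472, 0.0404, 0.0087]
eef_rot: [-0.0, 0.032, 0.999, -0.0]
wrist_force: [-3.7, 1.0, -1.0]
opening: 0.002
```

```bash
python3 avg.py 6
```

```text
t 16.9 F base [-3.28  0.18 -1.29] sd [0.71 0.48 0.31] M [0.076 0.508 0.011] sd [0.016 0.019 0.026] X [-69.81 -18.55   8.71] [0.01 0.01 0.01] q6 -1.672 op 0.3
```

Emit:
apply_moves(plan=[{"translation": [-0.0004, 0, 0], "angular": [0, 0, 0], "hand": 0}])

```text
time_s: 17.02
eef_pos: [0.4723, 0.0404, 0.0087]
eef_rot: [-0.0, 0.032, 0.999, -0.0]
wrist_force: [-4.0, 1.6, -0.2]
opening: 0.001
```

```bash
python3 avg.py 6
```

```text
t 17.325 F base [-3.77  0.44 -0.34] sd [0.35 0.33 0.39] M [0.067 0.623 0.022] sd [0.026 0.018 0.031] X [-69.49 -18.55   8.69] [0.01 0.01 0.01] q6 -1.672 op -0.1
```

Emit:
apply_moves(plan=[{"translation": [-0.0002, 0, 0], "angular": [0, 0, 0], "hand": 0}])

```text
time_s: 17.45
eef_pos: [0.4725, 0.0404, 0.0087]
eef_rot: [-0.0, 0.032, 0.999, -0.0]
wrist_force: [-3.5, 1.0, 0.4]
opening: -0.001
```

```bash
python3 avg.py 8
```

```text
t 17.85 F base [-4.76  0.23  0.47] sd [0.34 0.55 0.54] M [0.058 0.681 0.02 ] sd [0.022 0.021 0.033] X [-69.27 -18.54   8.68] [0.03 0.01 0.01] q6 -1.672 op 0.1
```

Emit:
apply_moves(plan=[{"translation": [0.005, 0, 0], "angular": [0, 0, 0], "hand": 0}, {"translation": [0.02, 0, 0], "angular": [0, 0, 0], "hand": 0}, {"translation": [0, 0, -0.05], "angular": [0, 0, 0], "hand": 0}, {"translation": [0, 0, -0.055], "angular": [0, 0, 0], "hand": 0}, {"translation": [-0.02, 0.02, -0.05], "angular": [0, 0, 0], "hand": 0.025}, {"translation": [-0.02, 0.04, -0.03], "angular": [0, 0, 0], "hand": 0.025}, {"translation": [0, 0.03, 0], "angular": [0, 0, 0], "hand": 0.025}, {"translation": [0, 0, 0], "angular": [0, 0, 0], "hand": 0.025}])

```text
time_s: 18.85
eef_pos: [0.4945, 0.1308, 0.1947]
eef_rot: [0.002, 0.031, 1.0, 0.0]
wrist_force: [0.1, 0.4, 0.2]
opening: 0.293
```

```bash
python3 avg.py 2 w17; python3 - <<'E'
from h import *
c=np.load("w17.npy",allow_pickle=True).item(); crop(c,160,150,320,270,5,"w17i.png")
crop(c,290,130,390,230,6,"w17k.png")
E
```

```text
t 18.95 F base [ 0.04 -0.05 -0.33] sd [0.16 0.1  0.14] M [-0.011  0.003  0.024] sd [0.002 0.014 0.038] X [-53.76  71.64 193.89] [0.12 0.33 0.16] q6 -1.484 op 24.9
```

View pics/w17.png

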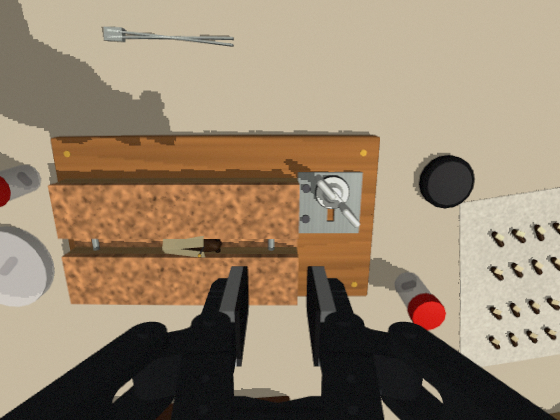

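View pics/w17i.png

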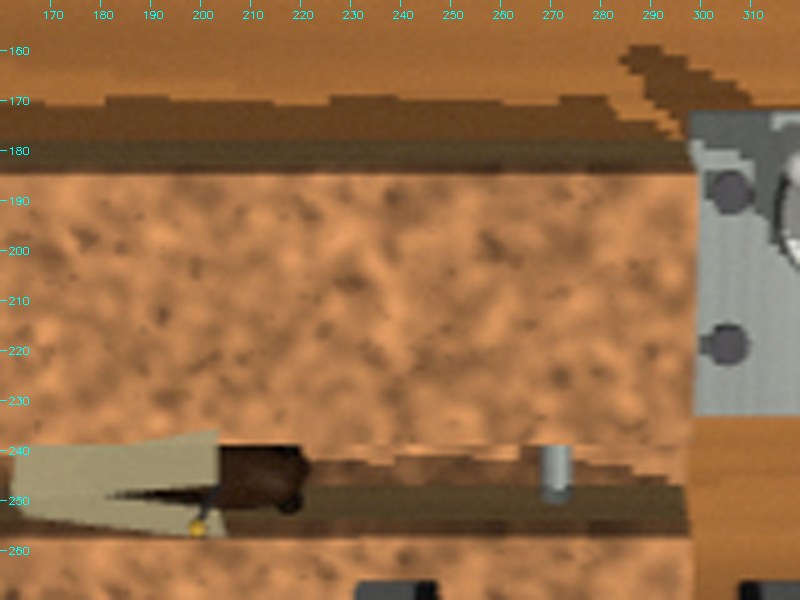

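View pics/w17k.png

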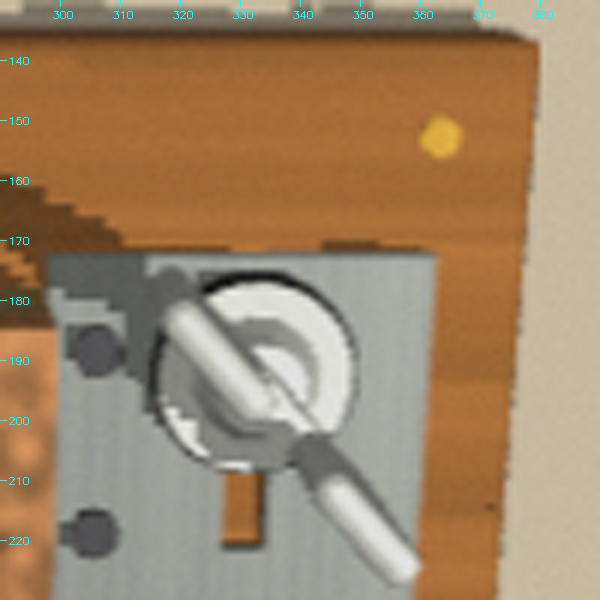

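```bash
python3 brd.py w17 379 137 16 298 184.5 46.5 298 239 46.5 299 257.5 46.5 333 191.5 21 319 181 64 358.5 225 64 320 183 64 357 223 64 428 311 64 447 181 13; python3 - <<'E'
from h import *
c=np.load("w17.npy",allow_pickle=True).item()
p=[.5429,.0545,-.063]; r=R.from_euler('z',p[2])
pts=[r.inv().apply(at(c,u,.064)-[p[0],p[1],0])*1e3 for u in ((318.5,180.5),(359,225))]
a,b=pts; print((a+b)/2,np.hypot(*(b-a)[:2]),np.degrees(np.arctan2(b[1]-a[1],b[0]-a[0])))
E
```

```text
['379', '137', '16'] [-94.8 163.8  16. ]
['298', '184.5', '46.5'] [-57.5  88.9  46.5]
['298', '239', '46.5'] [-7.2 89.7 46.5]
['299', '257.5', '46.5'] [11.1 90.9 46.5]
['333', '191.5', '21'] [-44.8 123.2  21. ]
['319', '181', '64'] [-64.6 104.8  64. ]
['358.5', '225', '64'] [-26.8 139.4  64. ]
['320', '183', '64'] [-62.9 105.7  64. ]
['357', '223', '64'] [-28.5 138.   64. ]
['428', '311', '64'] [ 57.2 209.6  64. ]
['447', '181', '13'] [-53.3 233.7  13. ]
[-45.86545221 122.1422388   64.        ] 52.107114515084504 42.83021126428042
```

Emit:
apply_moves(plan=[{"translation": [-0.005, 0.025, 0.02], "angular": [0, 0, 0], "hand": 0.03}, {"translation": [-0.0043, 0.0256, 0.02], "angular": [0, 0, 0], "hand": 0.03}, {"translation": [0, 0, 0.02], "angular": [0, 0, -0.1514], "hand": 0.03}, {"translation": [0, 0, 0], "angular": [0, 0, -0.1514], "hand": 0.03}, {"translation": [0, 0, 0], "angular": [0, 0, -0.1514], "hand": 0.03}, {"translation": [0, 0, 0], "angular": [0, 0, -0.1514], "hand": 0.03}, {"translation": [0, 0, 0], "angular": [0, 0, -0.1514], "hand": 0.03}, {"translation": [0, 0, 0], "angular": [0, 0, 0], "hand": 0.03}, {"translation": [0, 0, 0], "angular": [0, 0, 0], "hand": 0.03}])

```text
time_s: 20.08
eef_pos: [0.5061, 0.1784, 0.1336]
eef_rot: [-0.0, -0.337, 0.941, -0.0]
wrist_force: [-0.7, 0.8, 0.0]
opening: 0.351
```

```bash
python3 look.py w18;  python3 - <<'E'
from h import *
c=ctrl.camera("scene"); crop(c,270,130,350,210,8,"s5.png")
o=ctrl.get_obs(); print(proj(c,o["eef_pos"]), proj(c,o["eef_pos"]+[0,0,.026]))
E
```

```text
[0.5061 0.1786 0.1336] [ 0.118  0.179  1.774 -0.     1.188 -2.142] 20.125 0.3470713723688264 [ 1.42 -0.11  0.06] [-0.008  0.064  0.007]
tcp in base [-44.5 121.5 133.6]
toolx yaw base deg -136.90370452284523 toolz [ 1.e-04 -1.e-04 -1.e+00]
[[316.4910944  159.95821098]] [[316.77263083 152.62126955]]
```

View pics/w18.png

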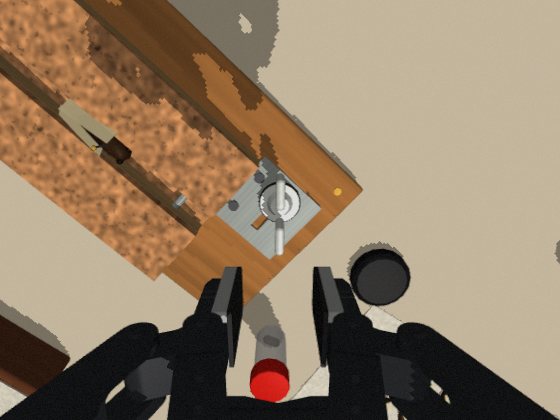

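View pics/s5.png

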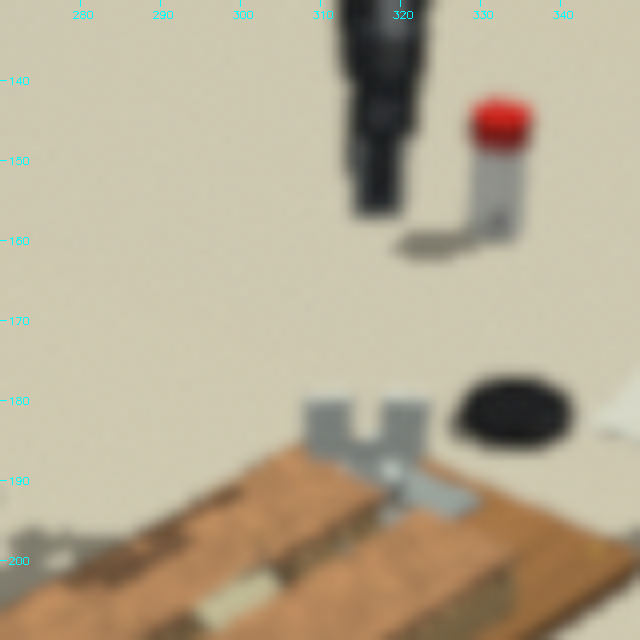

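```bash
python3 - <<'E'
from h import *
c=ctrl.camera("scene")
o=ctrl.get_obs();T=quat(o["eef_rot"]); e=o["eef_pos"]
p=[.5429,.0545,-.063]; r=R.from_euler('z',p[2]); t=np.array([p[0],p[1],0])
for z in (0,-.012,-.019,-.026,-.032):
    print(z,[proj(c,e+T.apply([x,y,z]))[0].round(1).tolist() for x in(-.011,.011) for y in (-.027,-.015,.015,.027)])
for a in (27,-27):
  for w in (3,-3):
    print(proj(c,r.apply(np.array([-44,122,64])/1e3+R.from_euler('z',np.radians(43.4)).apply([a/1e3,w/1e3,0]))+t))
crop(c,300,130,340,190,12,"s6.png",5)
E
```

```text
0 [[320.5, 163.7], [320.3, 162.0], [319.6, 157.8], [319.3, 156.2], [313.6, 163.8], [313.4, 162.1], [312.8, 157.9], [312.6, 156.3]]
-0.012 [[320.7, 160.3], [320.4, 158.6], [319.7, 154.5], [319.5, 152.9], [313.7, 160.4], [313.5, 158.7], [312.9, 154.5], [312.7, 152.9]]
-0.019 [[320.8, 158.3], [320.5, 156.7], [319.8, 152.5], [319.6, 150.9], [313.8, 158.4], [313.6, 156.7], [313.0, 152.6], [312.8, 151.0]]
-0.026 [[320.9, 156.3], [320.6, 154.6], [319.9, 150.5], [319.6, 148.9], [313.9, 156.4], [313.6, 154.7], [313.1, 150.6], [312.8, 149.0]]
-0.032 [[320.9, 154.6], [320.7, 152.9], [320.0, 148.8], [319.7, 147.3], [313.9, 154.6], [313.7, 153.0], [313.1, 148.9], [312.9, 147.3]]
[[324.0598426 178.4204884]]
[[324.21263454 179.30226628]]
[[307.75531254 178.56172705]]
[[307.85140729 179.44400122]]
```

View pics/s6.png

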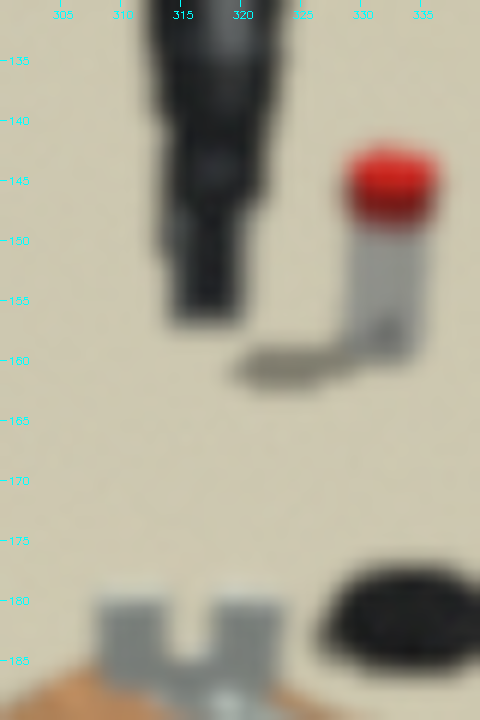

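```bash
python3 - <<'E'
from h import *
c=np.load("w18.npy",allow_pickle=True).item()
crop(c,225,160,335,300,5,"w18k.png")
E
```

```text
(no output)
```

View pics/w18k.png

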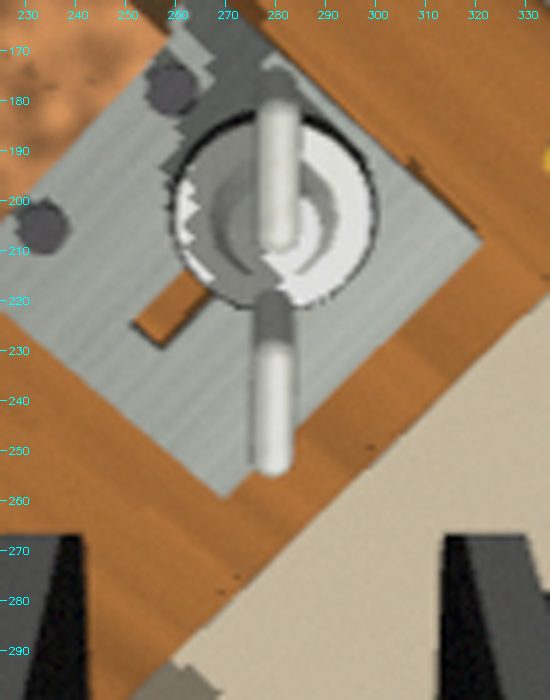

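```bash
python3 - <<'E'
from h import *
c=np.load("w18.npy",allow_pickle=True).item()
o=ctrl.get_obs();T=quat(o["eef_rot"]); e=o["eef_pos"]
L=[T.inv().apply(at(c,u,z)-e)*1e3 for u,z in (((280.8,181),.064),((279.3,254),.064),((279.7,202),.021))]
for l in L: print(l.round(1))
print((L[0]+L[1])/2, np.degrees(np.arctan2(L[0][1]-L[1][1],L[0][0]-L[1][0])))
E
```

```text
[25.8  1.1 69.7]
[-25.2   0.1  69.7]
[ -0.5   0.6 112.7]
[ 0.26959104  0.6056927  69.66417594] 1.1283621352808197
```

Emit:
apply_moves(plan=[{"translation": [0.0003, 0.0006, 0.03], "angular": [0, 0, 0.02], "hand": 0.026}, {"translation": [0, 0, 0.03], "angular": [0, 0, 0], "hand": 0.026}, {"translation": [0, 0, 0.015], "angular": [0, 0, 0], "hand": 0.026}, {"translation": [0, 0, 0.01], "angular": [0, 0, 0], "hand": 0.026}, {"translation": [0, 0, 0.01], "angular": [0, 0, 0], "hand": 0.026}, {"translation": [0, 0, 0.008], "angular": [0, 0, 0], "hand": 0.026}, {"translation": [0, 0, 0.0076], "angular": [0, 0, 0], "hand": 0.026}, {"translation": [0, 0, 0], "angular": [0, 0, 0], "hand": 0.026}])

```text
time_s: 21.22
eef_pos: [0.505, 0.1793, 0.0226]
eef_rot: [-0.0, -0.33, 0.944, 0.0]
wrist_force: [-0.1, 0.7, 0.8]
opening: 0.305
```

```bash
python3 avg.py 2 w19;  python3 - <<'E'
from h import *
c=ctrl.camera("scene"); crop(c,290,150,340,210,10,"s7.png",5)
E
```

```text
t 21.325 F base [0.11 0.   0.55] sd [0.01 0.36 0.09] M [-0.002 -0.03  -0.038] sd [0.039 0.002 0.004] X [-45.25 122.26  23.12] [0.1  0.02 0.12] q6 -2.123 op 26.2
```

View pics/w19.png

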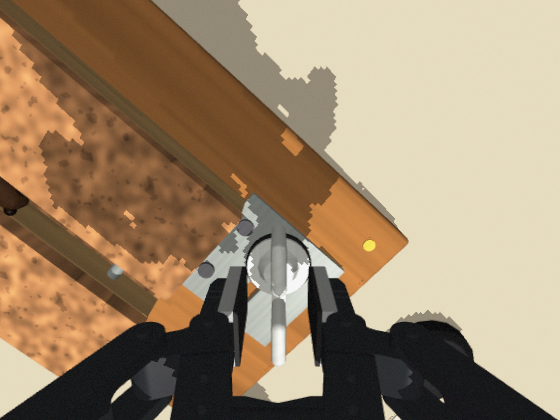

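View pics/s7.png

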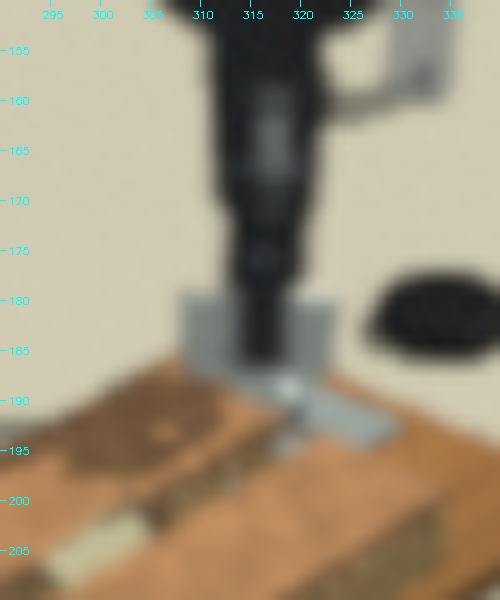

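Emit:
apply_moves(plan=[{"translation": [0, 0, 0], "angular": [0, 0, 0], "hand": 0}, {"translation": [0, 0, 0], "angular": [0, 0, 0], "hand": 0}, {"translation": [0, 0, 0], "angular": [0, 0, 0], "hand": 0}, {"translation": [0, 0, 0], "angular": [0, 0, 0], "hand": 0}])

```text
time_s: 21.88
eef_pos: [0.5054, 0.1797, 0.0235]
eef_rot: [0.0, -0.33, 0.944, 0.0]
wrist_force: [-2.7, 2.9, 5.2]
opening: 0.052
```

```bash
python3 avg.py 10 w20
```

```text
t 22.375 F base [-3.03  2.53  5.68] sd [0.39 0.57 0.47] M [ 0.481  0.487 -0.032] sd [0.025 0.028 0.022] X [-45.25 122.62  23.52] [0.02 0.01 0.02] q6 -2.123 op 4.5
```

View pics/w20.png

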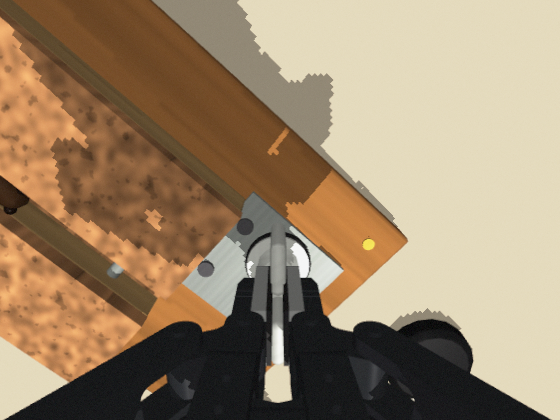

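Emit:
apply_moves(plan=[{"translation": [0, 0.0003, -0.0003], "angular": [0, 0, 0], "hand": 0}, {"translation": [0, 0, 0.0001], "angular": [0, 0, 0.1], "hand": 0}, {"translation": [0, 0, 0.0001], "angular": [0, 0, 0.1], "hand": 0}, {"translation": [0, 0, 0], "angular": [0, 0, 0], "hand": 0}])

```text
time_s: 22.88
eef_pos: [0.5054, 0.1798, 0.0234]
eef_rot: [0.0, -0.234, 0.972, 0.0]
wrist_force: [-1.6, 2.5, 3.6]
opening: 0.053
```

```bash
python3 avg.py 8 w21
```

```text
t 23.275 F base [-1.97  3.2   4.74] sd [0.47 0.5  0.72] M [0.54  0.29  0.003] sd [0.041 0.021 0.02 ] X [-45.31 122.64  23.39] [0.02 0.   0.02] q6 -1.924 op 4.2
```

Emit:
apply_moves(plan=[{"translation": [0, 0, 0.0001], "angular": [0, 0, 0.1], "hand": 0}, {"translation": [0, 0, 0.0001], "angular": [0, 0, 0.1], "hand": 0}, {"translation": [0, 0, 0], "angular": [0, 0, 0], "hand": 0}])

```text
time_s: 23.65
eef_pos: [0.5053, 0.1798, 0.0232]
eef_rot: [0.0, -0.136, 0.991, 0.0]
wrist_force: [-2.1, 3.5, 5.3]
opening: 0.049
```

```bash
python3 avg.py 8 w22
```

```text
t 24.05 F base [-2.39  3.13  5.85] sd [0.41 0.48 0.54] M [ 0.549  0.343 -0.036] sd [0.031 0.018 0.026] X [-45.34 122.66  23.21] [0.01 0.01 0.01] q6 -1.724 op 4.3
```

View pics/w22.png

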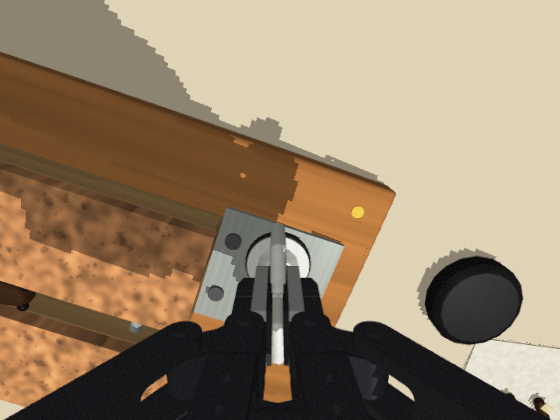

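Emit:
apply_moves(plan=[{"translation": [0, 0.0003, -0.0003], "angular": [0, 0, 0.1], "hand": 0}, {"translation": [0, 0, 0.0001], "angular": [0, 0, 0.1], "hand": 0}, {"translation": [0, 0, 0], "angular": [0, 0, 0], "hand": 0}])

```text
time_s: 24.42
eef_pos: [0.5053, 0.1799, 0.0231]
eef_rot: [0.0, -0.037, 0.999, -0.0]
wrist_force: [-0.2, 2.9, 2.0]
opening: 0.044
```

```bash
python3 avg.py 10
```

```text
t 24.925 F base [0.11 2.51 1.47] sd [0.43 0.3  0.67] M [ 0.441 -0.055  0.01 ] sd [0.038 0.08  0.032] X [-45.44 122.73  23.15] [0.02 0.01 0.01] q6 -1.523 op 4.1
```

Emit:
apply_moves(plan=[{"translation": [0, 0.0002, -0.0002], "angular": [0, 0, 0.1], "hand": 0}, {"translation": [0, 0, 0.0001], "angular": [0, 0, 0.1], "hand": 0}, {"translation": [0, 0, 0], "angular": [0, 0, 0], "hand": 0}])

```text
time_s: 25.3
eef_pos: [0.5052, 0.1799, 0.0231]
eef_rot: [0.0, 0.063, 0.998, -0.0]
wrist_force: [2.1, 2.4, -1.9]
opening: 0.051
```

```bash
python3 avg.py 10
```

```text
t 25.8 F base [ 2.67  1.92 -3.35] sd [1.02 0.43 0.58] M [ 0.259 -0.513  0.013] sd [0.049 0.087 0.024] X [-45.55 122.82  23.11] [0.02 0.01 0.02] q6 -1.322 op 4.1
```

Emit:
apply_moves(plan=[{"translation": [-0.0003, 0.0002, 0.0003], "angular": [0, 0, 0.1], "hand": 0}, {"translation": [0, 0, 0.0001], "angular": [0, 0, 0.1], "hand": 0}, {"translation": [0, 0, 0], "angular": [0, 0, 0], "hand": 0}])

```text
time_s: 26.18
eef_pos: [0.5052, 0.1801, 0.0229]
eef_rot: [-0.0, 0.163, 0.987, -0.0]
wrist_force: [2.4, 0.3, -0.3]
opening: 0.054
```

```bash
python3 avg.py 10
```

```text
t 26.675 F base [ 0.81 -0.45 -0.86] sd [0.53 0.25 0.61] M [-0.13  -0.089  0.015] sd [0.069 0.069 0.026] X [-45.48 122.95  22.9 ] [0.02 0.03 0.02] q6 -1.122 op 4.0
```

Emit:
apply_moves(plan=[{"translation": [0, 0.0001, 0.0001], "angular": [0, 0, 0.1], "hand": 0}, {"translation": [0, 0, 0.0001], "angular": [0, 0, 0.1], "hand": 0}, {"translation": [0, 0, 0], "angular": [0, 0, 0], "hand": 0}])

```text
time_s: 27.05
eef_pos: [0.5053, 0.1802, 0.0228]
eef_rot: [-0.0, 0.26, 0.966, -0.0]
wrist_force: [-1.4, -0.9, 0.2]
opening: 0.05
```

```bash
python3 avg.py 10
```

```text
t 27.55 F base [-1.38 -2.19  2.72] sd [0.37 0.39 0.65] M [-0.433  0.241 -0.011] sd [0.06  0.069 0.047] X [-45.41 123.08  22.74] [0.02 0.01 0.01] q6 -0.922 op 4.5
```

Emit:
apply_moves(plan=[{"translation": [0, -0.0003, -0.0001], "angular": [0, 0, 0.1], "hand": 0}, {"translation": [0, 0, 0.0001], "angular": [0, 0, 0.1], "hand": 0}, {"translation": [0, 0, 0], "angular": [0, 0, 0], "hand": 0}])

```text
time_s: 27.92
eef_pos: [0.5054, 0.1802, 0.0227]
eef_rot: [0.0, 0.356, 0.935, 0.0]
wrist_force: [-0.2, -1.6, 1.9]
opening: 0.049
```

```bash
python3 avg.py 10
```

```text
t 28.425 F base [-1.14 -0.1   1.76] sd [0.47 0.61 0.47] M [-0.094  0.186 -0.034] sd [0.077 0.031 0.047] X [-45.39 123.1   22.68] [0.02 0.01 0.01] q6 -0.722 op 4.3
```

Emit:
apply_moves(plan=[{"translation": [0, 0, 0.0001], "angular": [0, 0, 0.1], "hand": 0}, {"translation": [0, 0, 0.0001], "angular": [0, 0, 0.1], "hand": 0}, {"translation": [0, 0, 0], "angular": [0, 0, 0], "hand": 0}])

```text
time_s: 28.8
eef_pos: [0.5054, 0.1802, 0.0226]
eef_rot: [0.0, 0.447, 0.894, 0.0]
wrist_force: [-0.2, -0.1, 2.2]
opening: 0.049
```

```bash
python3 avg.py 12 w23
```

```text
t 29.4 F base [-1.53  1.34  3.01] sd [0.53 0.78 0.56] M [ 0.204  0.252 -0.035] sd [0.085 0.025 0.039] X [-45.36 123.11  22.58] [0.01 0.01 0.01] q6 -0.522 op 4.4
```

View pics/w23.png

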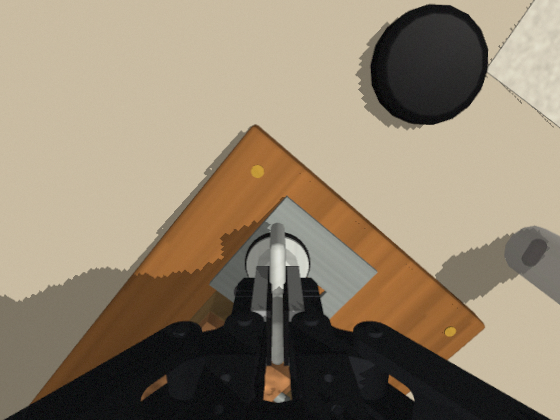

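Emit:
apply_moves(plan=[{"translation": [0, 0.0001, 0], "angular": [0, 0, 0.1], "hand": 0}, {"translation": [0, 0, 0.0001], "angular": [0, 0, 0.1], "hand": 0}, {"translation": [0, 0, 0], "angular": [0, 0, 0], "hand": 0}])

```text
time_s: 29.78
eef_pos: [0.5054, 0.1803, 0.0225]
eef_rot: [-0.0, 0.534, 0.845, 0.0]
wrist_force: [-1.7, 2.2, 3.8]
opening: 0.05
```

```bash
python3 avg.py 12
```

```text
t 30.375 F base [-2.32  2.26  4.75] sd [0.63 0.37 0.49] M [ 0.384  0.382 -0.078] sd [0.047 0.039 0.042] X [-45.31 123.12  22.48] [0.02 0.01 0.01] q6 -0.322 op 4.2
```

Emit:
apply_moves(plan=[{"translation": [0, 0, 0], "angular": [0, 0, 0.1], "hand": 0}, {"translation": [0, 0, 0.0001], "angular": [0, 0, 0.1], "hand": 0}, {"translation": [0, 0, 0], "angular": [0, 0, 0], "hand": 0}])

```text
time_s: 30.75
eef_pos: [0.5055, 0.1802, 0.0224]
eef_rot: [0.0, 0.616, 0.787, 0.0]
wrist_force: [-2.2, 2.0, 5.4]
opening: 0.051
```

```bash
python3 avg.py 12
```

```text
t 31.35 F base [-2.05  2.62  5.1 ] sd [0.35 0.54 0.31] M [ 0.409  0.375 -0.133] sd [0.028 0.03  0.032] X [-45.27 123.14  22.39] [0.02 0.01 0.01] q6 -0.122 op 4.2
```

```bash
python3 - <<'E'
from h import *
E=[];M=[]
for i in range(4):
    c=ctrl.camera("scene"); o=ctrl.get_obs(); E.append(o["joint_efforts"]); M.append(o["torque"][2])
print(np.mean(E,0).round(3),np.std(E,0).round(3),np.round(M,3),o["time_s"],o["q"].round(4))
crop(c,260,130,360,220,8,"s8.png",5)
E
```

```text
[ -1.665 -42.655 -26.458  -0.817  -0.574  -0.125] [0. 0. 0. 0. 0. 0.] [-0.097 -0.144 -0.178 -0.091] 31.55 [ 1.2110e-01  3.4800e-01  1.8291e+00  3.0000e-04  9.6430e-01 -1.2230e-01]
```

View pics/s8.png

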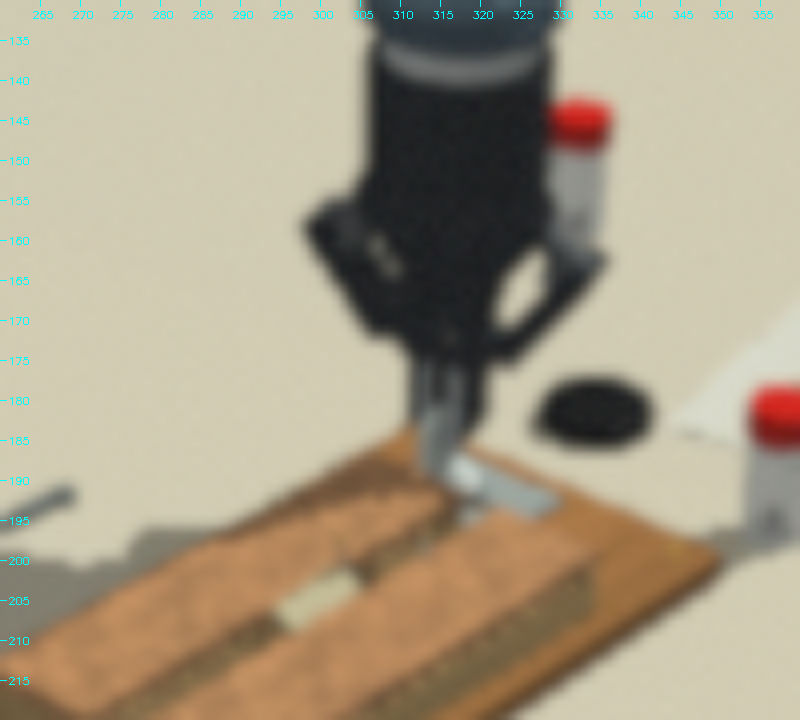

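Emit:
apply_moves(plan=[{"translation": [0, 0, 0], "angular": [0, 0, 0.01], "hand": 0}, {"translation": [0, 0, 0], "angular": [0, 0, 0.01], "hand": 0}, {"translation": [0, 0, 0], "angular": [0, 0, 0.01], "hand": 0}])

```text
time_s: 31.92
eef_pos: [0.5055, 0.1802, 0.0224]
eef_rot: [0.0, 0.628, 0.778, 0.0]
wrist_force: [-1.5, 2.4, 5.0]
opening: 0.052
```

```bash
cat > e.py <<'E'
from h import *
import sys
for i in range(int(sys.argv[1])):
    o=ctrl.get_obs(); print(o["time_s"],"eff6",o["joint_efforts"][5].round(4),"q6",o["q"][5].round(5),"dq6",o["dq"][5].round(4),"Mz",o["torque"][2].round(3),"F",o["wrist_force"].round(1))
    if i<int(sys.argv[1])-1: ctrl.camera("wrist")
E
python3 e.py 4
```

```text
31.925 eff6 0.0918 q6 -0.09226 dq6 0.081 Mz 0.292 F [-1.5  2.4  5. ]
31.975 eff6 0.167 q6 -0.09181 dq6 -0.0162 Mz 0.209 F [-1.3  3.   4.3]
32.025 eff6 0.2104 q6 -0.09231 dq6 -0.0032 Mz 0.127 F [-3.   3.3  5.5]
32.075 eff6 0.1464 q6 -0.09244 dq6 -0.0033 Mz 0.11 F [-1.7  3.   4.9]
```

```bash
python3 e.py 9
```

```text
32.075 eff6 0.1464 q6 -0.09244 dq6 -0.0033 Mz 0.11 F [-1.7  3.   4.9]
32.125 eff6 0.1303 q6 -0.09246 dq6 0.0001 Mz 0.156 F [-1.8  2.9  4.8]
32.175 eff6 0.128 q6 -0.09248 dq6 0.0002 Mz 0.184 F [-1.3  3.2  4.4]
32.225 eff6 0.128 q6 -0.09248 dq6 -0.0001 Mz 0.159 F [-2.3  2.7  4.8]
32.275 eff6 0.128 q6 -0.09243 dq6 0.0002 Mz 0.139 F [-1.9  3.8  4.6]
32.325 eff6 0.128 q6 -0.09245 dq6 0.0004 Mz 0.142 F [-2.9  3.1  5. ]
32.375 eff6 0.128 q6 -0.09247 dq6 -0.0002 Mz 0.154 F [-2.1  2.6  5.4]
32.425 eff6 0.128 q6 -0.09243 dq6 0.001 Mz 0.177 F [-2.3  3.5  4.1]
32.475 eff6 0.128 q6 -0.0925 dq6 -0.0018 Mz 0.079 F [-2.5  3.   5.6]
```

Emit:
apply_moves(plan=[{"translation": [0, 0, 0], "angular": [0, 0, 0.004], "hand": 0}, {"translation": [0, 0, 0], "angular": [0, 0, 0.004], "hand": 0}])

```text
time_s: 32.72
eef_pos: [0.5055, 0.1802, 0.0224]
eef_rot: [0.0, 0.631, 0.776, 0.0]
wrist_force: [-2.4, 2.8, 5.1]
opening: 0.048
```

```bash
python3 e.py 8
```

```text
32.725 eff6 0.1435 q6 -0.08445 dq6 0.031 Mz 0.181 F [-2.4  2.8  5.1]
32.775 eff6 0.1876 q6 -0.08428 dq6 -0.0065 Mz 0.187 F [-2.3  3.2  4.8]
32.825 eff6 0.2029 q6 -0.08448 dq6 -0.0008 Mz 0.17 F [-0.3  3.3  4.5]
32.875 eff6 0.1764 q6 -0.08454 dq6 -0.0003 Mz 0.143 F [-1.6  3.9  5.9]
32.925 eff6 0.1697 q6 -0.08453 dq6 0.0003 Mz 0.151 F [-1.5  2.7  5.5]
32.975 eff6 0.1688 q6 -0.08452 dq6 -0.0009 Mz 0.161 F [-2.6  3.2  4.7]
33.025 eff6 0.1687 q6 -0.0845 dq6 -0.0 Mz 0.192 F [-1.9  2.6  5. ]
33.075 eff6 0.1687 q6 -0.08454 dq6 -0.0019 Mz 0.191 F [-1.8  3.1  4.3]
```

Emit:
apply_moves(plan=[{"translation": [0, 0, 0], "angular": [0, 0, 0], "hand": 0.03}, {"translation": [0, 0, 0], "angular": [0, 0, 0], "hand": 0.03}, {"translation": [0, 0, 0], "angular": [0, 0, 0], "hand": 0.03}, {"translation": [0, 0, -0.01], "angular": [0, 0, 0], "hand": 0.03}, {"translation": [0, 0, -0.03], "angular": [0, 0, 0], "hand": 0.03}, {"translation": [0, 0, -0.05], "angular": [0, 0, 0], "hand": 0.03}, {"translation": [0, 0, -0.05], "angular": [0, 0, 0], "hand": 0.03}, {"translation": [0, 0, -0.03], "angular": [0, 0, 0], "hand": 0.03}, {"translation": [0, 0, 0], "angular": [0, 0, 0], "hand": 0.03}])

```text
time_s: 34.2
eef_pos: [0.5075, 0.1804, 0.1962]
eef_rot: [0.002, 0.631, 0.776, 0.003]
wrist_force: [-0.9, -0.4, -0.3]
opening: 0.353
```

```bash
python3 look.py w24; python3 - <<'E'
from h import *
c=ctrl.camera("scene"); crop(c,220,120,370,250,5,"s9.png"); c=ctrl.camera("top"); crop(c,180,160,350,275,4,"topd.png")
E
```

```text
[0.5062 0.1802 0.1939] [ 0.121  0.11   1.722 -0.     1.306 -0.084] 34.25 0.3512133264979549 [-1.19  0.28 -0.19] [-0.033  0.008 -0.008]
tcp in base [-44.5 123.2 193.9]
toolx yaw base deg 105.35757039226917 toolz [ 3.2e-03  3.0e-04 -1.0e+00]
```

View pics/w24.png

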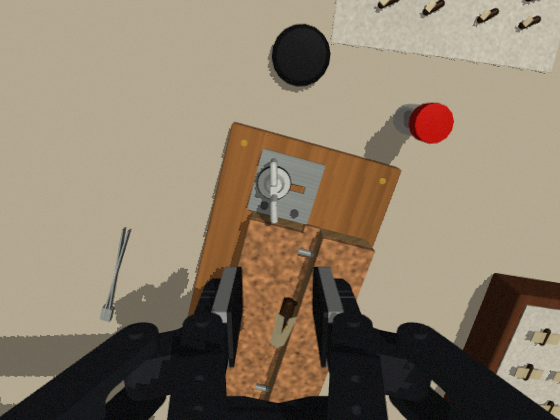

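View pics/s9.png

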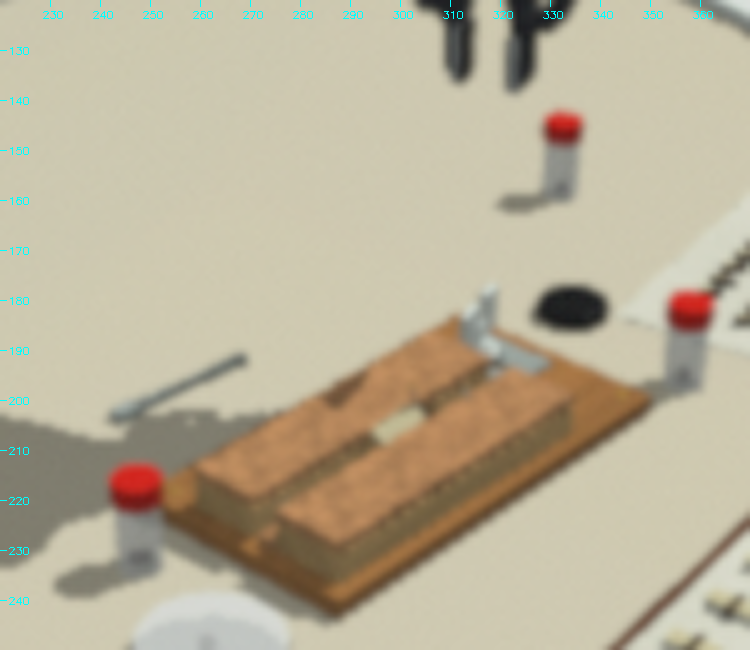

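```bash
python3 - <<'E'
from h import *
c=np.load("w24.npy",allow_pickle=True).item(); crop(c,235,210,345,360,5,"w24i.png")
E
python3 brd.py w24 249.5 219.5 46.5 311 226.5 46.5 ; python3 brd.py w17 298 184.5 46.5 298 239 46.5
```

```text
['249.5', '219.5', '46.5'] [-58.2  89.2  46.5]
['311', '226.5', '46.5'] [-3.3 97.2 46.5]
['298', '184.5', '46.5'] [-57.5  88.9  46.5]
['298', '239', '46.5'] [-7.2 89.7 46.5]
```

View pics/w24i.png

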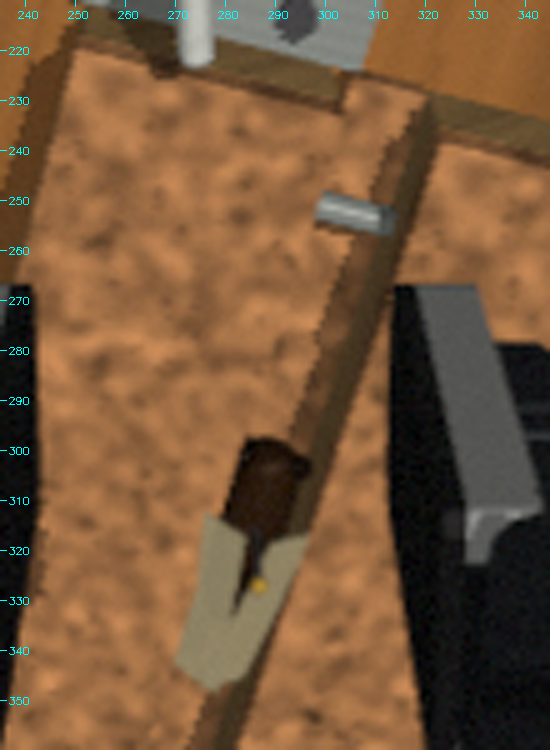

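Emit:
apply_moves(plan=[{"translation": [0, 0, 0], "angular": [0, 0, -0.163], "hand": 0.025}, {"translation": [0, 0, 0], "angular": [0, 0, -0.163], "hand": 0.025}, {"translation": [0, 0, 0], "angular": [0, 0, -0.163], "hand": 0.025}, {"translation": [0, 0, 0], "angular": [0, 0, -0.163], "hand": 0.025}, {"translation": [0, 0, 0], "angular": [0, 0, -0.163], "hand": 0.025}, {"translation": [0, 0, 0], "angular": [0, 0, -0.163], "hand": 0.025}, {"translation": [0, 0, 0], "angular": [0, 0, -0.163], "hand": 0.025}, {"translation": [0, 0, 0], "angular": [0, 0, -0.163], "hand": 0.025}, {"translation": [0.0093, -0.0516, 0], "angular": [0, 0, 0], "hand": 0.025}, {"translation": [0, 0, 0], "angular": [0, 0, 0], "hand": 0.025}])

```text
time_s: 35.6
eef_pos: [0.4913, 0.1271, 0.1903]
eef_rot: [-0.002, 0.032, 0.999, -0.0]
wrist_force: [-0.3, 0.4, 0.1]
opening: 0.291
```

```bash
python3 avg.py 3 w25; python3 - <<'E'
from h import *
c=np.load("w25.npy",allow_pickle=True).item(); crop(c,160,150,320,270,5,"w25i.png")
E
```

```text
t 35.75 F base [ 0.19 -0.31 -0.17] sd [0.1  0.52 0.57] M [-0.001  0.008 -0.006] sd [0.022 0.029 0.021] X [-55.31  70.98 191.01] [0.24 0.5  0.26] q6 -1.485 op 25.0
```

View pics/w25i.png

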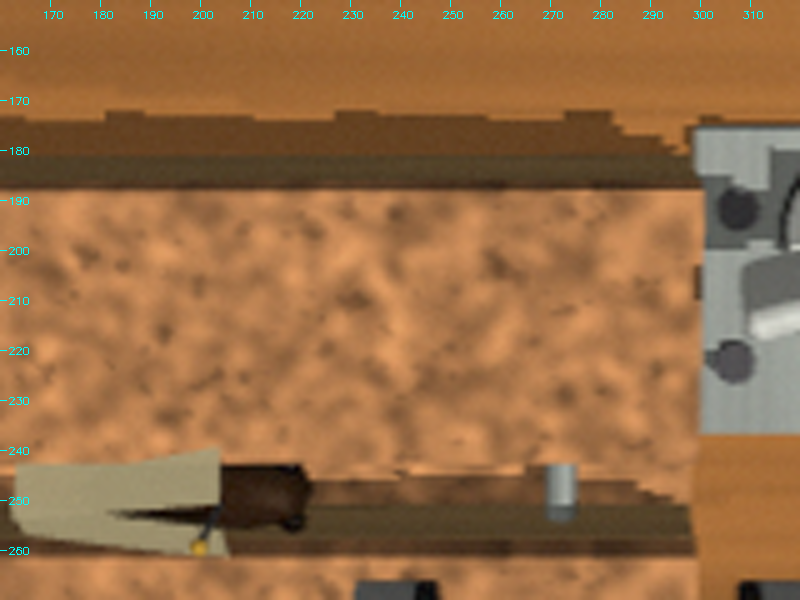

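View pics/w25.png

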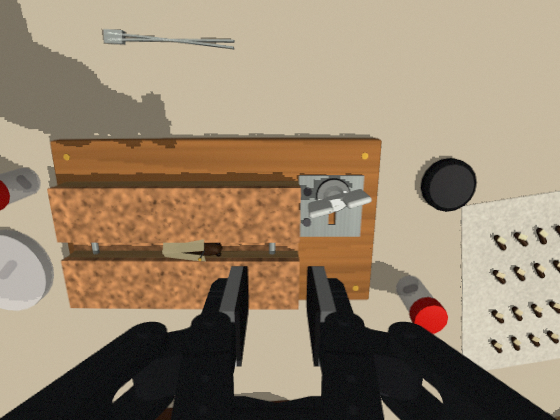

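```bash
python3 - <<'E'
import subprocess
for a in (["w1","239","236.5","68","332","240","46.5","210","240","46.5"],["w17","199","255.5","68","210","257.4","46.5","250","239","46.5"],["w25","199.5","259.5","68","210","261.3","46.5","250","242.6","46.5"]):
    print(subprocess.run(["python3","brd.py"]+a,capture_output=True,text=True).stdout)
E
```

```text
['239', '236.5', '68'] [-1.4  4.  68. ]
['332', '240', '46.5'] [10.4 89.9 46.5]
['210', '240', '46.5'] [ 10.6 -26.1  46.5]

['199', '255.5', '68'] [-0.5  4.2 68. ]
['210', '257.4', '46.5'] [11.   9.2 46.5]
['250', '239', '46.5'] [-7.2 46.4 46.5]

['199.5', '259.5', '68'] [-0.5  4.2 68. ]
['210', '261.3', '46.5'] [11.1  8.8 46.5]
['250', '242.6', '46.5'] [-7.3 45.7 46.5]
```

```bash
python3 - <<'E'
from bench import ctrl
print(ctrl.hand_in())
E
```

```text
the job is handed in; nothing more can be done
None
```

The groove is closed onto the insect and the winged knob is tightened. I handed the job in at about 36 s of the 72 s allowed, and no verdict was reported.

**What I did**
- **Closing the groove:** I pushed the sliding half in by its outer side with the shut fingers, about 12 to 13 mm. I stopped when the push force rose from about 3 N (friction alone) to about 4.8 N. That is roughly 1.5 N on the insect.
- **Tightening the knob:** I gripped the wings and turned the knob about 2.04 rad clockwise. At the last stop the torque read about 0.17 N m on both the wrist sensor and the last joint. I then let go and lifted clear.

**Last checks**
- **Insect and groove:** Against its position before the push, the insect's pin head had shifted by 0.5 to 0.9 mm in the pictures, under the 2 mm limit. The sliding half's inner edge was at base x −7.2 mm before tightening and −7.3 mm after, so tightening did not move it.
- **Bystanders:** The ones in view looked unmoved, judged by eye rather than measured.

**What disagreed or is uncertain**
- **Fingertip position:** The real fingertips sit about 20 mm behind the reported TCP. My first approach, at TCP height 30 mm, therefore passed just above the board without touching anything. I lowered the tool and corrected the heights after that.
- **Knob torque:** Readings taken at rest were misleading because friction can hold a residual of either sign; one resting reading was −0.13 N m. I relied on the readings during and after the slow final turn. One of those, taken in motion, showed 0.29 N m, above the 0.19 N m limit. I took it as a transient, since the later readings averaged about 0.17 N m.
- **Clamp force:** I could not measure the force on the foot directly. The torque is slightly above the 0.16 N m target and close to the 0.19 N m limit.

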